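Wedge a tilting drill stage just off its rests and hold it there

ROBOT

A 7-joint arm with a two-finger parallel gripper is mounted at the origin on the work surface; the furniture and walls round the work are solid. World frame = base frame: x ahead of the robot, y to its left, z up, the work surface at z = 0. Lengths are in m, angles in degrees, forces in N, time in s.
With the tool pointing down it reaches from about 0.425 to 0.95 m from the base axis. Payload 4.7 kg.
Tool frame: the origin (TCP) lies on the centre line of the jaws, within the pads' length; the fingertips stand 11 mm ahead of it and the grasp point (between the pads) lies 8 mm behind it (robot.tip_extent is the y of the fingertips in the tool frame, in m); y points along the fingers, x is the direction in which the jaws open and shut, and the axes are right-handed (so a half turn about y gives the same grasp; the last joint's range is limited). The gripper opens to 87 mm and grips with 3 to 60 N. Pads are 19 mm wide; open, the fingers measure 117 mm over their backs; the gripper's body (75 mm by 190 mm) begins 51 mm behind the grasp point.
Start: joints at [-71.499, 26.849, -2.785, 87.806, 1.381, 65.374, -4.715], TCP at [0.233, 0.634, 0.234] pointing down, gripper open.
Joint ranges: [-148.3, 148.3], [-19.14, 114.17], [-79.39, 73.82], [5.75, 140.21], [-59.74, 239.74], [12.07, 113.84], [-152.46, 152.46]. Speed limits (degrees/s): [147.25, 147.25, 180, 180, 180, 180, 180].

INTERFACE

Orientations are given as a 3x3 rotation matrix whose columns are the frame's x, y, z axes.
In Python, from station import robot gives the robot as it stands.
- The arm moves only by the tool send_rows, never from a script. Its argument "series" is a list of rows, each an object of numbers: "tx", "ty", "tz": the shift along the tool's x, y, z in m; "yaw": the turn about the tool's y in rad. In form: [{"tx": .., "ty": .., "tz": .., "yaw": ..}, ...]. A call has 1 to 12 rows; each row is the pose to reach, as a shift and turn from the pose commanded when the call began, along the tool's axes at that moment; what a row does not reach only later rows make up. A row lasts 1/12 s, in which the tool goes at most 41.7 mm and 7.16 degrees, less where a joint would pass 70% of its speed; a pose out of reach is approached as far as the arm can. A call with a gripper value outside its range is refused whole. "hand" is the gripper command: -1 is fully open, 1 is shut, values between are in proportion, set as the call begins (left out, the last holds). The fingers move at their own pace and stop on an object; "squeeze" is the grip in N (left out, the last holds). Time passes only in rows, so rows that repeat a pose let the fingers close. It gives the time, the measured TCP pose, the force and the opening at its end, in the units of the state.
- robot.read_state(): the state, without advancing time (a new reading comes with each control period).
- robot.snapshot(name): name is "scene" or "top" or "wrist"; returns a dict with "img" (400x640x3 uint8, blue, green, red), "vertical_fov" (degrees; the focal length in pixels is half the picture's height over the tangent of half this angle, whatever the lens; pixels are square), "cx", "cy" (the principal point, pixels), "camera_from_world" (4x4, takes a point from world to camera coordinates). Camera axes: x right, y up, looking along -z (the intrinsics and any distortion apply to the point x, -y, -z); pixel columns grow to the right and rows downward; lengths in m; the calibration is good to about 2 mm. A picture is of the moment at which its call begins. There is no depth.
- robot.finish_job(): hands the job in, once; it reports no verdict.
Trained networks look in a picture, given as the dict that the camera call returned (one of the last four; its "shot" number tells which), for a name from the list of things; names that differ only in an ending like _2 or _b are one class to them, and where a whole thing is asked for, a point or a joint stands for the part that bears it (a point fixed in the world has none). Each returns a list of dicts, best first, with "conf" (0 to 1); they miss things now and then, are a little off and sometimes report something else, mostly with a low value. They report only what shows in the picture. A call takes as long as a camera call.
- robot.cut_out(picture, target): "region" (400x640 bool, what is visible of it) and "extent" ([left, top, right, bottom] in pixels, round what is visible of it).
The state is a dict: "time": time; "qpos": joint angles; "qvel": joint speeds; "effort": joint torques, N m; "ee_pos": TCP position; "orientation": TCP orientation; "ft_force": force on the tool from outside, world axes, zero at the start; "ft_torque": the same for the moment, N m; "finger_gap": finger opening in m.
Only numpy, scipy, OpenCV 4.12 (cv2) and the standard library are available. Lean on these libraries where they do the work, as an engineer would, in place of code of your own. Each camera call takes 0.05 s, during which the arm holds its last target.

TASK

The V-block on the small tilting stage has to come level for measuring: pick up the loose steel leveling wedge by its orange butt, slide it thin end first into the stage's guide channel from the open front, and push it in under the stage plate until the plate just lifts off its two brass rest buttons, about two to three millimetres and never much more. Finish while still holding the wedge there by the butt, lying flat on the stage's base with the plate's weight on it. Raise the plate with the wedge only, keep the hand off the plate, and leave the bottle, key holder and pen where they are.

Things in the scene. Friction and masses are not known exactly. Their poses are not given: they have to be found in the camera images.
- stage: Tilting stage, fixed to the desk: dark steel base 162 x 110 x 10 mm, from x = -72 mm (open front edge) to +90 mm. Origin on its underside; +x is the way the wedge goes in, towards the rear hinge; +y left of that; z up. Over it an aluminium plate, front edge at x = -64 mm, 104 mm wide, top 34 to 37 mm above the desk; V-block and clamp on its rear half, up to 84 mm.
- stage_mouth (a point): Middle of the channel floor (top of the base, 10 mm above the desk) straight below the lifting bar, at x = -48 mm, y = 0 of the stage; same axes. The channel runs along x at y = 0 between two steel rails 6 mm high and 36 mm apart, from x = -62 to +38 mm of the stage, its ends splayed outward in front to x = -72 mm.
- stage_bar (a point): Middle of the underside of the lifting bar, a round steel bar of 8 mm diameter along y under the plate's front, 120 mm ahead of the hinge. While the plate rests it is 10 mm above the channel floor. The wedge's ramp meets the bar here; it rises with the plate.
- stage_plate (a joint): Angle of the plate about its rear hinge, rad: 0 at rest (1.2 degrees nose-down) on two brass buttons near its front corners, growing as the front rises; the bar rises 0.12 m per rad. Level at 0.021 (bar 2.5 mm up). Its weight presses 4 to 8 N on the wedge at the bar. Pushing then takes 5 to 20 N, and the wedge does not slip back.
- wedge_butt (a point): Centre of the wedge's orange butt: a block 28 mm long, 30 mm wide (y, grip across it) and 30 mm high, centre 15 mm above the flat underside. Steel wedge 124 mm long, 30 mm wide, 0.26 kg, lying flat on the desk at first; +x points from the butt to the thin end, z up.
- wedge_tip (a point): Middle of the wedge's thin end, on its underside, 110 mm ahead of the butt's centre and 15 mm lower. The ramp rises evenly, 1 in 6, from 3 mm at this end to 19 mm, 96 mm back. So it meets the resting bar when this end is 42 mm past the bar, and the bar is 2.5 mm up at 57 mm past.
- divider_top (a point): A point on the top edge, 0.34 m above the desk, of the fixed grey divider, 28 mm thick, that stands between the robot and the work. It runs straight through this point along the direction (0.5, 0.87, 0), farther than the arm reaches: reach over it. On the far side, right of the wedge, a black stone slab with cameras rises to 0.1 m and more.
- oil_bottle: Small clear oil bottle with a red cap and white nozzle, 34 mm across, 96 mm tall; a bystander; origin at the centre of its underside.
- hex_key_set: Orange hex key holder, 33 x 97 x 21 mm, lying flat; a bystander; origin at the centre of its underside.
- marker_pen: Black and white marker pen, 17 x 135 mm, lying flat; a bystander; origin at the centre of its underside.

How it is judged (in metres and radians):
On the way:
1. the held wedge lies in the channel with its thin end under the bar while the plate still rests on its buttons (y of wedge_tip in the frame of stage between -0.006 and 0.006 m and z of wedge_tip in the frame of stage between 0.007 and 0.017 m and x of wedge_tip in the frame of stage above -0.04 m and value of joint stage_plate below 0.004 rad and contact force between the fingers and wedge above 1 N), for 0.1 s.
At the end, for the whole second after the job is handed in: lifting bar 0.9 to 4.5 mm above rest, on the wedge (over 1 N wedge to plate and wedge to base); wedge straight in the channel (thin end within 6 mm of its middle, butt 12 mm), flat on the base (tilt under 0.05 rad), still, gripped (over 2 N); arm off the plate (value of joint stage_plate between 0.0075 and 0.0375 rad and y of wedge_tip in the frame of stage between -0.006 and 0.006 m and z of wedge_tip in the frame of stage between 0.007 and 0.0135 m and y of wedge_butt in the frame of stage between -0.012 and 0.012 m and angle between wedge_butt's own z axis and vertical below 0.05 rad and contact force between the fingers and wedge above 2 N and contact force between wedge and stage_plate above 1 N and contact force between wedge and stage above 1 N and contact force between each of the arm, the fingers and stage_plate below 0.5 N and linear speed of wedge below 0.01 m/s); the arm keeps its last pose, push and grip.
It fails at once if the plate is jacked up more than 7 mm at the bar (value of joint stage_plate above 0.058 rad).
It fails at once if the arm or fingers press on the stage plate (contact force between any of the arm, the fingers and stage_plate above 3 N).
It fails at once if the bottle, key holder or pen is shifted by more than 20 mm or tipped over (distance of any of oil_bottle, hex_key_set, marker_pen from where it was at the start of the episode above 0.02 m or angle between oil_bottle's own z axis and vertical above 0.4 rad).
It also fails if it takes over 45 s, if anything falls off the work surface, if the arm or the gripper's body presses on something with over 40 N, if the wrist force passes 120 N, or if a joint passes its speed limit or range.

## Working session

There is one attempt and no reset: what is moved stays moved. The work goes in short steps, Python scripts to look and compute and a tool call to move; the robot and the scene stay as the last step left them, time stands still between calls to the robot, and variables do not carry over. Pictures are saved under pics/ and viewed, and the job is handed in when it is done.

Besides the shell and the picture viewer there is one more tool, called by a JSON object that holds its "api" and its "payload", one argument or row to a line. send_rows: Moves the arm, as the interface text tells. Its arguments: {"type":"object","properties":{"series":{"type":"array"},"hand":{"type":"number"},"squeeze":{"type":"number"}},"required":["series"]}

```bash
mkdir -p pics; ls; cat > h.py <<'E'
import numpy as np, cv2, pickle
from station import robot
def snap(n,f):
    p=robot.snapshot(n); cv2.imwrite('pics/'+f,p['img']); pickle.dump({k:p[k] for k in p},open('pics/'+f+'.pkl','wb')); return p
E
python3 - <<'E'
from h import *
s=robot.read_state(); print({k:np.round(v,3).tolist() for k,v in s.items()}); print(robot.tip_extent)
for n in ["scene","top","wrist"]:
    p=snap(n,n+'0.png'); print(n,p['vertical_fov'],p['cx'],p['cy'],np.round(p['camera_from_world'],3).tolist(),[k for k in p])
    for t in ['stage','wedge_butt','stage_plate','oil_bottle','hex_key_set','marker_pen']:
        for d in robot.cut_out(p,t)[:2]: print(t,round(d['conf'],2),d['extent'],int(d['region'].sum()))
E
```

```text
pics
{'time': 0.0, 'qpos': [-71.5, 26.898, -2.783, 87.873, 1.381, 65.374, -4.716], 'qvel': [0.059, -0.037, -0.028, 0.029, -0.078, 0.036, -0.048], 'effort': [0.0, -50.798, -0.08, -23.616, -0.061, 0.038, 0.0], 'ee_pos': [0.232, 0.633, 0.233], 'orientation': [[0.345, -0.001, -0.939], [0.939, -0.002, 0.345], [-0.002, -1.0, -0.0]], 'ft_force': [0.527, 0.237, -0.601], 'ft_torque': [-0.01, -0.033, 0.077], 'finger_gap': 0.087}
0.011
scene 48.42345323403361 325.03361508128376 195.4837311907262 [[0.572, -0.82, -0.006, -0.445], [0.512, 0.352, 0.784, -0.438], [-0.641, -0.451, 0.621, -0.845], [0.0, 0.0, 0.0, 1.0]] ['img', 'vertical_fov', 'cx', 'cy', 'camera_from_world', 'shot']
stage 0.68 [279.1, 180.8, 339.2, 231.4] 1654
wedge_butt 0.8 [332.2, 244.0, 364.5, 280.3] 532
stage_plate 0.77 [281.2, 190.3, 336.0, 224.5] 1189
oil_bottle 0.71 [369.4, 210.3, 384.0, 240.7] 285
oil_bottle 0.16 [279.3, 182.9, 336.0, 233.8] 1682
marker_pen 0.95 [398.5, 319.5, 442.0, 369.0] 397
top 55.834448281649884 321.41999882226264 200.59358611336785 [[0.004, -1.0, 0.002, -0.129], [0.981, 0.004, 0.194, -0.645], [-0.194, 0.001, 0.981, -1.176], [0.0, 0.0, 0.0, 1.0]] ['img', 'vertical_fov', 'cx', 'cy', 'camera_from_world', 'shot']
wedge_butt 0.56 [318.9, 199.3, 353.7, 223.6] 356
stage_plate 0.91 [250.5, 155.8, 299.9, 197.2] 1236
stage_plate 0.42 [319.3, 198.1, 353.8, 222.5] 334
hex_key_set 0.75 [217.3, 204.4, 245.5, 221.7] 214
hex_key_set 0.62 [391.1, 238.3, 432.0, 253.0] 182
marker_pen 0.66 [390.9, 237.5, 432.3, 253.6] 200
wrist 58.44180235893518 326.4384461690013 199.89574690609305 [[0.346, 0.938, 0.0, -0.674], [-0.908, 0.334, -0.254, 0.03], [-0.238, 0.088, 0.967, -0.389], [0.0, 0.0, 0.0, 1.0]] ['img', 'vertical_fov', 'cx', 'cy', 'camera_from_world', 'shot']
```

View pics/scene0.png

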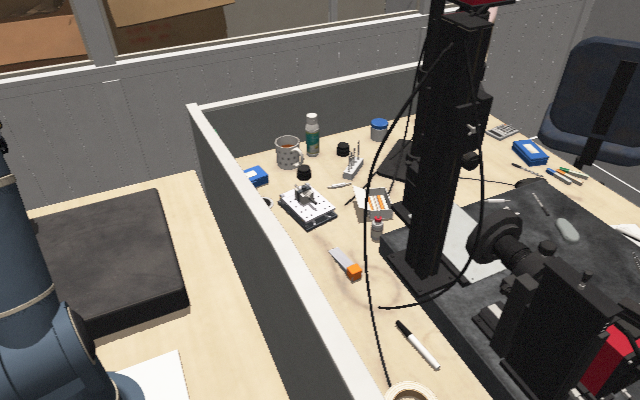

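View pics/top0.png

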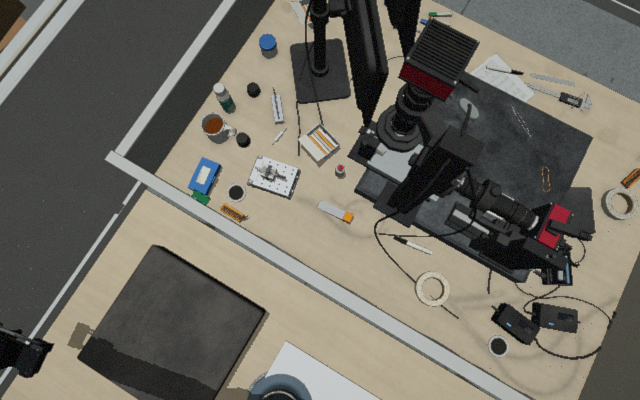

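View pics/wrist0.png

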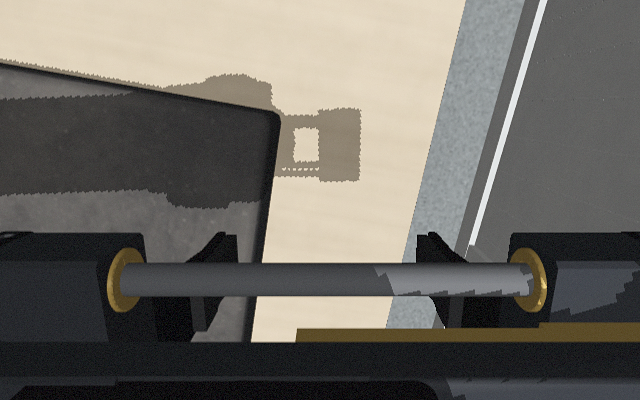

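```bash
cat >> h.py <<'E'
def ray(p,u,v):
    f=200/np.tan(np.radians(p['vertical_fov'])/2)
    M=p['camera_from_world']; R=M[:3,:3]; c=-R.T@M[:3,3]
    d=R.T@np.array([(u-p['cx'])/f,-(v-p['cy'])/f,-1]); return c,d
def onz(p,u,v,z):
    c,d=ray(p,u,v); return c+d*(z-c[2])/d[2]
def tri(obs):
    A=np.zeros((3,3));b=np.zeros(3)
    for p,u,v in obs:
        c,d=ray(p,u,v); d=d/np.linalg.norm(d); P=np.eye(3)-np.outer(d,d); A+=P;b+=P@c
    return np.linalg.solve(A,b)
def proj(p,X):
    f=200/np.tan(np.radians(p['vertical_fov'])/2)
    M=p['camera_from_world']; q=M[:3,:3]@np.asarray(X)+M[:3,3]
    return np.array([p['cx']+f*q[0]/-q[2], p['cy']-f*q[1]/-q[2]])
def load(f): return pickle.load(open('pics/'+f+'.pkl','rb'))
def crop(f,x0,y0,x1,y1,s,o):
    im=cv2.imread('pics/'+f); cv2.imwrite('pics/'+o,cv2.resize(im[y0:y1,x0:x1],None,fx=s,fy=s,interpolation=cv2.INTER_CUBIC))
E
python3 - <<'E'
from h import *
crop('top0.png',200,140,360,260,5,'c1.png'); crop('scene0.png',250,160,410,280,5,'c2.png')
t=load('top0.png')
for n,u,v in [('butt',346,216),('tipend',319,206),('plate',275,177),('bottle',340,170),('key',232,213),('pen',412,245)]: print(n,onz(t,u,v,0.03 if n in('butt','plate') else 0.01).round(3))
for u,v in [(113,157),(480,372)]: print('div',onz(t,u,v,.34).round(3))
print(-t['camera_from_world'][:3,:3].T@t['camera_from_world'][:3,3])
E
```

```text
butt [ 0.599 -0.209  0.03 ]
tipend [ 0.637 -0.118  0.01 ]
plate [0.733 0.032 0.03 ]
bottle [ 0.764 -0.191  0.01 ]
key [0.611 0.178 0.01 ]
pen [ 0.505 -0.43   0.01 ]
div [0.703 0.414 0.34 ]
div [ 0.185 -0.497  0.34 ]
[ 0.40501746 -0.12492928  1.27838405]
```

View pics/c1.png

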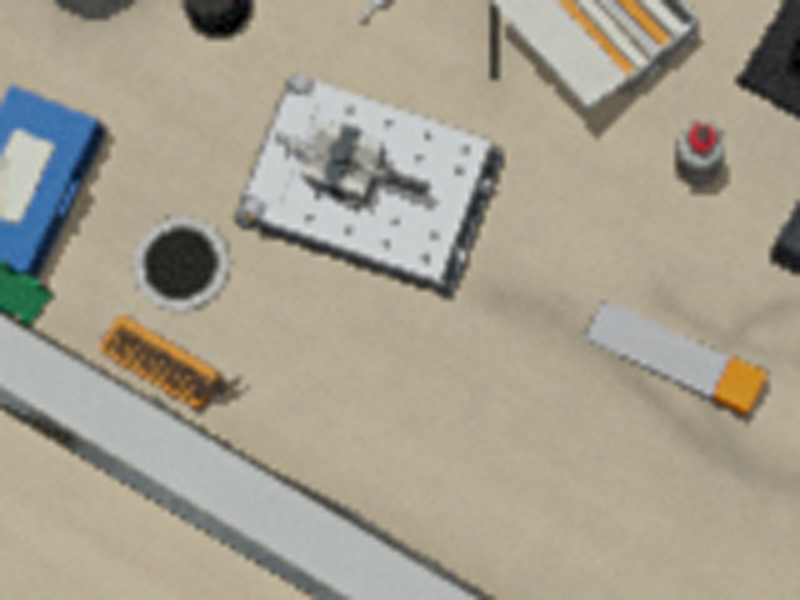

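View pics/c2.png

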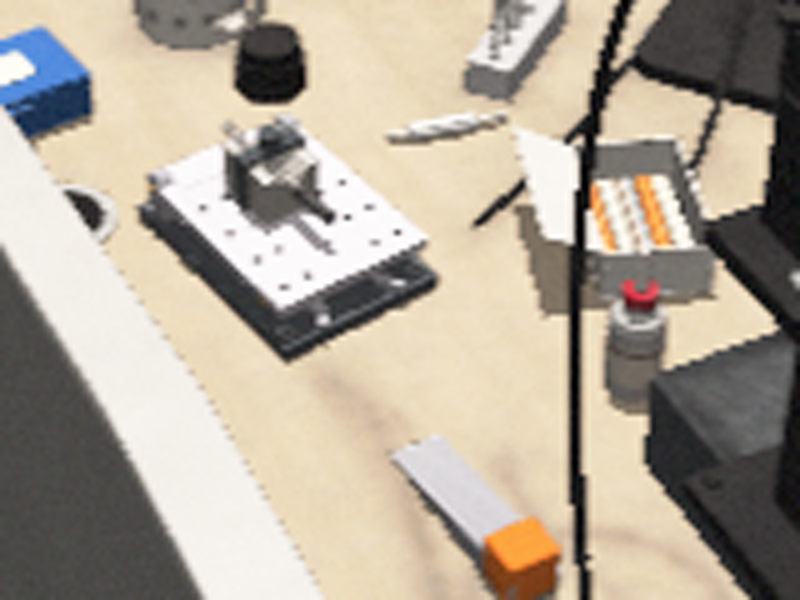

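```bash
python3 - <<'E'
from h import *
w=load('wrist0.png'); M=w['camera_from_world']; c=-M[:3,:3].T@M[:3,3]
s=robot.read_state(); R=np.array(s['orientation']); 
T=np.array(s['ee_pos']); print('cam',c,'in tool',R.T@(c-T),'look',R.T@(-M[2,:3]))
# plate, wedge coarse fits
from scipy.optimize import least_squares
t=load('top0.png'); sc=load('scene0.png')
obs=[(t,(300,170.5),(-.064,-.052,.034)),(t,(288,196),(-.064,.052,.034)),
 (sc,(307,221.6),(-.064,.052,.034)),(sc,(335.4,208.6),(-.064,-.052,.034)),
 (sc,(307,231.5),(-.072,.055,0)),(sc,(337.3,216.7),(-.072,-.055,.01))]
def F(v,obs):
    r=[]
    for p,uv,X in obs:
        a=v[2]; W=np.array([v[0]+np.cos(a)*X[0]-np.sin(a)*X[1],v[1]+np.sin(a)*X[0]+np.cos(a)*X[1],X[2]]); r+=list(proj(p,W)-uv)
    return np.array(r)
r=least_squares(F,[.73,.03,1.17],args=(obs,)); print('stage',r.x,np.degrees(r.x[2]),r.fun.round(1))
ob=[(t,(320.5,200.3),(.110,-.015,.003)),(t,(317,208),(.110,.015,.003)),(t,(353.5,214.3),(-.014,-.015,.03)),(t,(349.5,223.3),(-.014,.015,.03)),
 (sc,(336.8,247.3),(.110,-.015,.003)),(sc,(328.5,251.7),(.11,.015,.003)),(sc,(361.7,269.5),(-.014,-.015,.03)),(sc,(353,275),(-.014,.015,.03))]
r=least_squares(F,[.6,-.2,1.17],args=(ob,)); print('wedge',r.x,np.degrees(r.x[2]),r.fun.round(1))
E
```

```text
cam [0.16778711 0.65665917 0.38415655] in tool [-0.00072837 -0.15058151  0.06870131] look [-2.70753845e-04  9.67216427e-01 -2.53953363e-01]
stage [0.73709757 0.02805753 1.19176854] 68.2833072223983 [-0.6 -1.8 -0.5  0.3 -1.4  0.6  0.8  0.3 -0.5  1.6  1.2 -0.5]
wedge [ 0.59739374 -0.21536454  1.12061361] 64.20643027406116 [-0.1 -0.2 -0.4 -0.2  0.2  0.2  0.4 -0.9  0.3  0.1 -1.  -0.4  0.8  1.
 -0.7  0.1]
```

{"api": "send_rows", "payload": {
  "series": [
    {"ty": -0.04},
    {"ty": -0.08},
    {"ty": -0.12},
    {"ty": -0.16},
    {"ty": -0.2},
    {"ty": -0.24},
    {"ty": -0.27},
    {"ty": -0.27, "tx": -0.026, "tz": -0.03},
    {"ty": -0.27, "tx": -0.052, "tz": -0.06},
    {"ty": -0.27, "tx": -0.078, "tz": -0.09},
    {"ty": -0.27, "tx": -0.104, "tz": -0.12},
    {"ty": -0.27, "tx": -0.13, "tz": -0.15}
  ],
  "hand": -1
}}

```text
$.series[0]: bad value
```

{"api": "send_rows", "payload": {
  "series": [
    {"tx": 0, "ty": -0.04, "tz": 0, "yaw": 0},
    {"tx": 0, "ty": -0.08, "tz": 0, "yaw": 0},
    {"tx": 0, "ty": -0.12, "tz": 0, "yaw": 0},
    {"tx": 0, "ty": -0.16, "tz": 0, "yaw": 0},
    {"tx": 0, "ty": -0.2, "tz": 0, "yaw": 0},
    {"tx": 0, "ty": -0.24, "tz": 0, "yaw": 0},
    {"tx": 0, "ty": -0.27, "tz": 0, "yaw": 0},
    {"tx": -0.026, "ty": -0.27, "tz": -0.03, "yaw": 0.1},
    {"tx": -0.052, "ty": -0.27, "tz": -0.06, "yaw": 0.2},
    {"tx": -0.078, "ty": -0.27, "tz": -0.09, "yaw": 0.3},
    {"tx": -0.104, "ty": -0.27, "tz": -0.12, "yaw": 0.4},
    {"tx": -0.13, "ty": -0.27, "tz": -0.15, "yaw": 0.5}
  ],
  "hand": -1
}}

```text
time: 2.05
ee_pos: [0.3292, 0.4581, 0.5038]
orientation: [[0.756, 0.0, -0.655], [0.655, 0.001, 0.756], [0.001, -1.0, 0.0]]
ft_force: [1.4, 0.4, 1.3]
finger_gap: 0.0871
```

{"api": "send_rows", "payload": {
  "series": [
    {"tx": -0.008, "ty": 0, "tz": -0.04, "yaw": 0.1},
    {"tx": -0.016, "ty": 0, "tz": -0.08, "yaw": 0.2},
    {"tx": -0.024, "ty": 0, "tz": -0.12, "yaw": 0.3},
    {"tx": -0.032, "ty": 0, "tz": -0.16, "yaw": 0.4},
    {"tx": -0.04, "ty": 0, "tz": -0.2, "yaw": 0.5},
    {"tx": -0.048, "ty": 0, "tz": -0.24, "yaw": 0.6},
    {"tx": -0.056, "ty": 0, "tz": -0.28, "yaw": 0.7},
    {"tx": -0.064, "ty": 0, "tz": -0.32, "yaw": 0.8},
    {"tx": -0.072, "ty": 0, "tz": -0.36, "yaw": 0.9},
    {"tx": -0.08, "ty": 0, "tz": -0.4, "yaw": 1.0},
    {"tx": -0.088, "ty": 0, "tz": -0.44, "yaw": 1.1},
    {"tx": -0.096, "ty": 0, "tz": -0.48, "yaw": 1.13}
  ]
}}

```text
time: 3.05
ee_pos: [0.5729, 0.0337, 0.504]
orientation: [[0.915, 0.001, 0.403], [-0.403, 0.001, 0.915], [0.001, -1.0, 0.001]]
ft_force: [1.2, 0.8, 0.1]
finger_gap: 0.087
```

```bash
python3 - <<'E'
from h import *
p=snap('wrist','w1.png')
s=robot.read_state(); print(s['ee_pos'],np.degrees(np.arctan2(s['orientation'][1][2],s['orientation'][0][2])),np.round(s['qpos'],1))
E
```

```text
[0.57532486 0.02404059 0.50322895] 65.51134101723792 [-32.4  11.6  32.8  77.1  -5.9  92.9 -25. ]
```

View pics/w1.png

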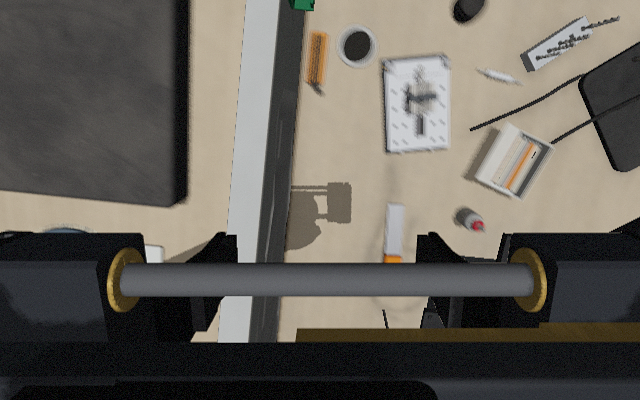

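{"api": "send_rows", "payload": {
  "series": [
    {"tx": 0.02, "ty": 0.02, "tz": -0.02, "yaw": 0},
    {"tx": 0.04, "ty": 0.045, "tz": -0.04, "yaw": 0},
    {"tx": 0.06, "ty": 0.065, "tz": -0.06, "yaw": 0},
    {"tx": 0.08, "ty": 0.09, "tz": -0.08, "yaw": 0},
    {"tx": 0.09, "ty": 0.12, "tz": -0.095, "yaw": 0},
    {"tx": 0.09, "ty": 0.15, "tz": -0.095, "yaw": 0},
    {"tx": 0.09, "ty": 0.15, "tz": -0.095, "yaw": 0},
    {"tx": 0.09, "ty": 0.15, "tz": -0.095, "yaw": 0}
  ]
}}

```text
time: 3.77
ee_pos: [0.6166, -0.0865, 0.3526]
orientation: [[0.917, -0.003, 0.399], [-0.399, 0.001, 0.917], [-0.003, -1.0, -0.0]]
ft_force: [-0.2, -0.1, 0.5]
finger_gap: 0.0869
```

```bash
python3 - <<'E'
from h import *
p=snap('wrist','w2.png')
s=robot.read_state(); print(s['ee_pos'],np.degrees(np.arctan2(s['orientation'][1][2],s['orientation'][0][2])),np.round(s['qpos'],1))
E
```

```text
[ 0.6176295  -0.08642415  0.3546473 ] 66.54678907413692 [-21.1  19.2  34.4  87.2 -11.1  76.9  -9.1]
```

View pics/w2.png

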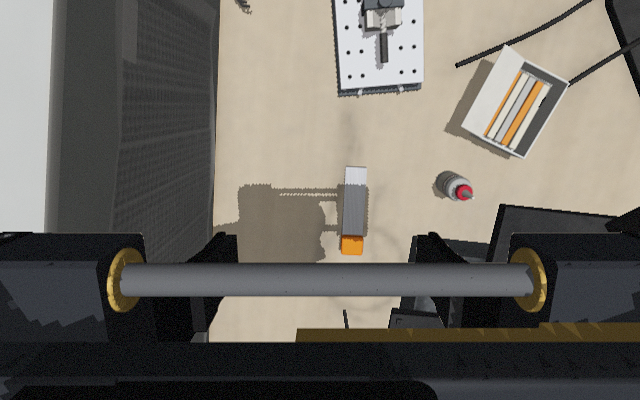

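```bash
python3 - <<'E'
from h import *
crop('w2.png',325,0,485,110,5,'c3.png'); crop('w2.png',320,150,480,265,5,'c4.png')
E
```

```text
(no output)
```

View pics/c3.png

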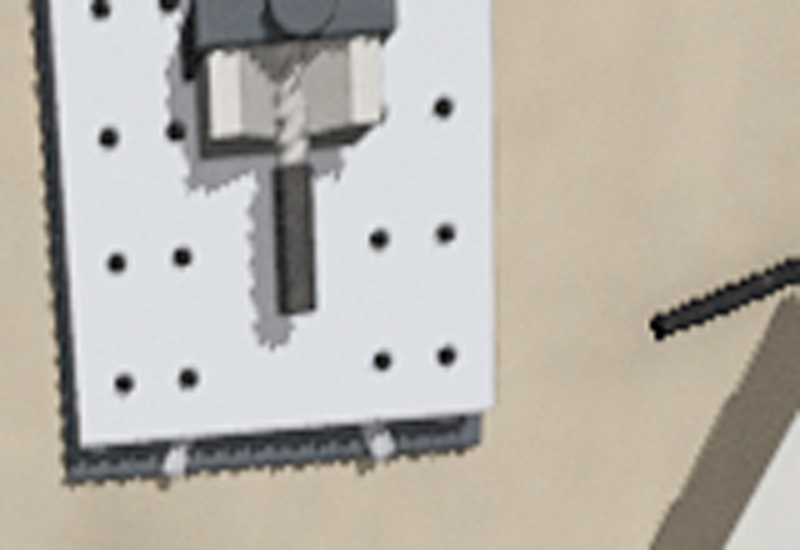

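View pics/c4.png

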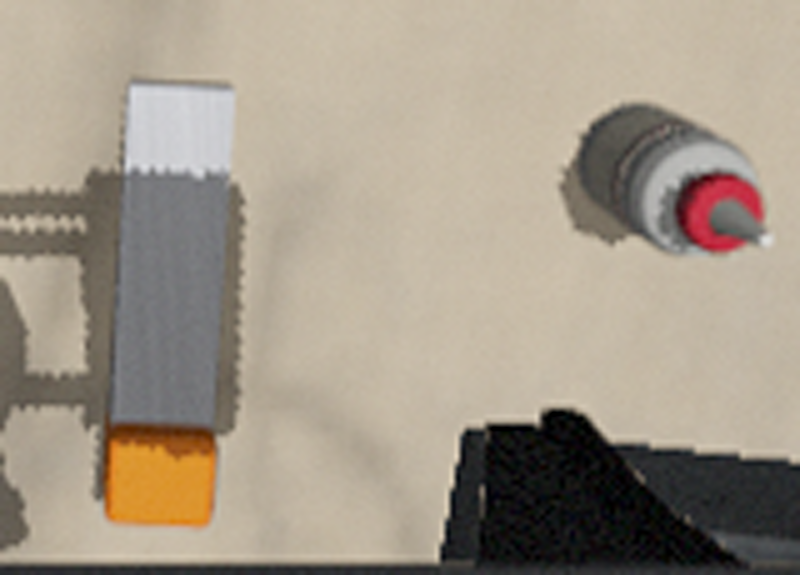

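```bash
cat >> h.py <<'E'
from scipy.optimize import least_squares
def W(v,X):
    a=v[2]; return np.array([v[0]+np.cos(a)*X[0]-np.sin(a)*X[1],v[1]+np.sin(a)*X[0]+np.cos(a)*X[1],X[2]])
def fit(p,o,x0,y0,obs,v0):
    def F(v): return np.concatenate([proj(p,W(v,X))-(x0+(a+.5)/5-.5,y0+(b+.5)/5-.5) for a,b,X in obs])
    r=least_squares(F,v0,loss='soft_l1'); print(o,r.x.round(4),np.degrees(r.x[2]).round(2),F(r.x).round(1)); return r.x
E
python3 - <<'E'
from h import *
p=load('w2.png')
S=fit(p,'stage',325,0,[(82,447,(-.064,.052,.034)),(490,408,(-.064,-.052,.034)),(68,483,(-.072,.055,.005)),(480,445,(-.072,-.055,.01)),(175,462,(-.072,.0225,.016)),(378,437,(-.072,-.0225,.016)),(52,0,(-.064+.104,.052,.036))],[.737,.028,1.19])
Wd=fit(p,'wedge',320,150,[(128,81,(.11,.015,.003)),(236,86,(.11,-.015,.003)),(108,522,(-.014,.015,.03)),(210,526,(-.014,-.015,.03)),(107,432,(.014,.015,.03)),(216,432,(.014,-.015,.03))],[.6,-.215,1.12])
b=onz(p,320+570/5,150+190/5,.03); print('bottle',onz(p,320+722/5,150+212/5,.085))
c,s=np.cos(S[2]),np.sin(S[2]); R=np.array([[c,-s],[s,c]])
print('wedge in stage',R.T@(Wd[:2]-S[:2]))
Rw=np.array([[np.cos(Wd[2]),-np.sin(Wd[2])],[np.sin(Wd[2]),np.cos(Wd[2])]])
for nm,u,v in [('slabcorner',413.4,236),('slab lower',390,320),('slab r',500,205)]: q=onz(p,u,v,.1); print(nm,q.round(3),'in wedge',(Rw.T@(q[:2]-Wd[:2])).round(3))
print('bottle in stage',R.T@(onz(p,320+722/5,150+212/5,.085)[:2]-S[:2]))
crop('w2.png',330,200,530,345,4,'c5.png')
E
```

```text
stage [0.7375 0.0326 1.2462] 71.4 [-0.5 -0.3  1.2 -0.1 -0.2 -0.1  0.8 -0.1  3.5  1.6 -2.6  3.5 -1.2 -3.3]
wedge [ 0.5996 -0.2133  1.1087] 63.52 [ 0.  -0.7 -0.3 -0.6 -0.7  0.3 -0.1  0.5  0.8 -0.2  0.3  0.9]
bottle [ 0.75516738 -0.18196909  0.085     ]
wedge in stage [-0.2770122   0.05233775]
slabcorner [ 0.679 -0.203  0.1  ] in wedge [ 0.044 -0.066]
slab lower [ 0.612 -0.299  0.1  ] in wedge [-0.071 -0.049]
slab r [ 0.785 -0.207  0.1  ] in wedge [ 0.088 -0.163]
bottle in stage [-0.19769339 -0.08514506]
```

View pics/c5.png

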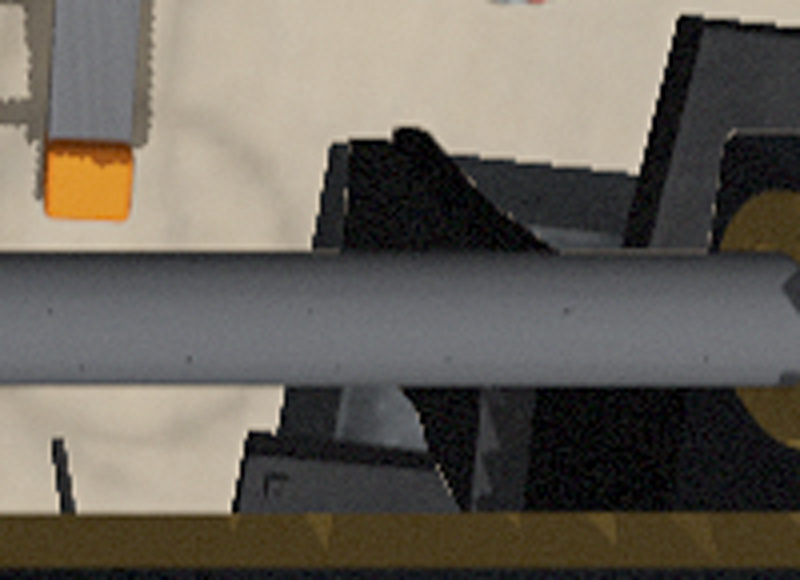

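```bash
python3 - <<'E'
from h import *
p=load('w2.png')
S=fit(p,'stage',325,0,[(82,447,(-.064,.052,.034)),(490,408,(-.064,-.052,.034)),(68,483,(-.072,.055,.005)),(480,445,(-.072,-.055,.01)),(175,462,(-.072,.026,.013)),(378,437,(-.072,-.026,.013))],[.737,.028,1.19])
Wd=[.5996,-.2133,1.1087]
Rw=np.array([[np.cos(Wd[2]),-np.sin(Wd[2])],[np.sin(Wd[2]),np.cos(Wd[2])]])
f=lambda a,b:(330+a/4,200+b/4)
for nm,a,b,z in [('A0',330,145,0),('A1',282,400,0),('T0',350,145,.1),('T1',338,400,.1),('c2',640,178,.1),('box',245,435,.1),('box0',235,512,.1)]:
    q=onz(p,*f(a,b),z); print(nm,q.round(3),'in wedge',(Rw.T@(q[:2]-Wd[:2])).round(3))
p=robot.snapshot('top');cv2.imwrite('pics/t2.png',p['img'])
p=load('w1.png')
E
python3 -c "
from h import *
crop('t2.png',300,140,460,260,5,'c6.png')"
```

```text
stage [0.7372 0.0331 1.2483] 71.52 [-0.7 -0.6  0.9 -0.5 -0.4 -0.3  0.6 -0.5  0.3  1.7 -0.6  3. ]
A0 [ 0.686 -0.248  0.   ] in wedge [ 0.008 -0.092]
A1 [ 0.632 -0.34   0.   ] in wedge [-0.099 -0.085]
T0 [ 0.683 -0.206  0.1  ] in wedge [ 0.044 -0.071]
T1 [ 0.651 -0.284  0.1  ] in wedge [-0.041 -0.077]
c2 [ 0.759 -0.25   0.1  ] in wedge [ 0.038 -0.16 ]
box [ 0.619 -0.284  0.1  ] in wedge [-0.055 -0.049]
box0 [ 0.607 -0.309  0.1  ] in wedge [-0.083 -0.049]
```

View pics/c6.png

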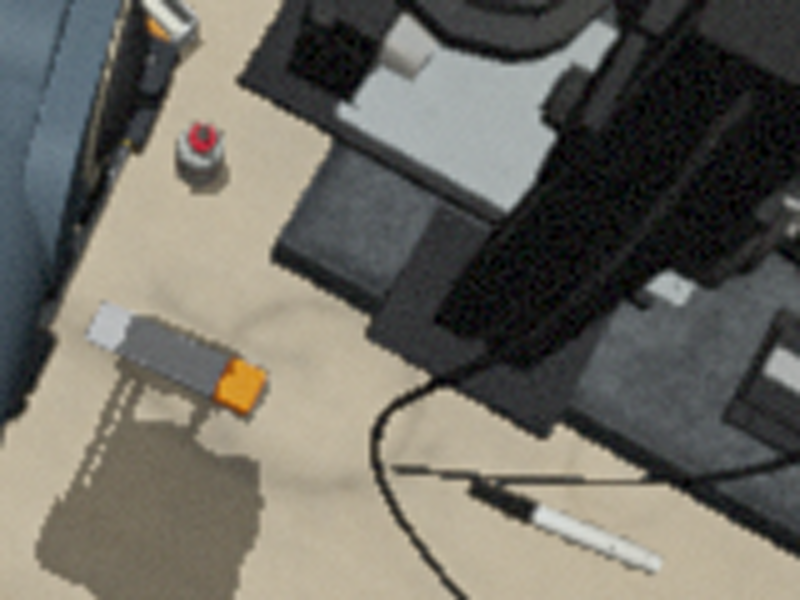

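```bash
python3 - <<'E'
from h import *
p=load('w2.png'); t=load('top0.png')
Wd=[.5996,-.2133,1.1087]
Rw=np.array([[np.cos(Wd[2]),-np.sin(Wd[2])],[np.sin(Wd[2]),np.cos(Wd[2])]])
f=lambda a,b:(330+a/4,200+b/4); g=lambda a,b:(300+a/5,140+b/5)
def sh(n,q): print(n,q.round(3),'in wedge',(Rw.T@(q[:2]-Wd[:2])).round(3))
q=tri([(p,*f(348,198)),(t,*g(272,243))]); sh('topcorner',q); print(proj(p,q)-f(348,198),proj(t,q)-g(272,243))
for z in(0,.1): sh('bot/top in top',onz(t,*g(275,262),z)); 
for a,b in [(272,243),(370,335),(545,435),(380,305)]: sh(str((a,b)),onz(t,*g(a,b),.06));sh(str((a,b)),onz(t,*g(a,b),.1))
q=tri([(p,*f(247,433)),(t,*g(370,333))]); sh('boxcorner',q); print(proj(p,q)-f(247,433))
E
```

```text
topcorner [ 0.68  -0.233  0.078] in wedge [ 0.018 -0.081]
[1.70012646 0.08774496] [-0.22910982  0.60321805]
bot/top in top [ 0.687 -0.243  0.   ] in wedge [ 0.013 -0.091]
bot/top in top [ 0.665 -0.233  0.1  ] in wedge [ 0.011 -0.068]
(272, 243) [ 0.687 -0.235  0.06 ] in wedge [ 0.019 -0.088]
(272, 243) [ 0.677 -0.232  0.1  ] in wedge [ 0.018 -0.078]
(370, 335) [ 0.625 -0.299  0.06 ] in wedge [-0.065 -0.061]
(370, 335) [ 0.618 -0.293  0.1  ] in wedge [-0.063 -0.052]
(545, 435) [ 0.56  -0.411  0.06 ] in wedge [-0.195 -0.052]
(545, 435) [ 0.555 -0.402  0.1  ] in wedge [-0.189 -0.044]
(380, 305) [ 0.645 -0.306  0.06 ] in wedge [-0.063 -0.082]
(380, 305) [ 0.637 -0.3    0.1  ] in wedge [-0.061 -0.072]
boxcorner [ 0.621 -0.295  0.085] in wedge [-0.064 -0.055]
[1.13378739 0.17605793]
```

```bash
python3 - <<'E'
from h import *
p=load('w2.png'); t=load('top0.png')
pts=[(82,447,(-.064,.052,.034)),(490,408,(-.064,-.052,.034)),(68,483,(-.072,.055,.005)),(480,445,(-.072,-.055,.01))]
def uv(a,b): return np.array([325+(a+.5)/5-.5,(b+.5)/5-.5])
def F(v):
    r=[proj(p,W(v,X))-uv(a,b) for a,b,X in pts]
    r.append(proj(p,W(v,(v[3],.052,.0355)))-uv(50,0)); r.append(proj(p,W(v,(v[4],-.052,.0355)))-uv(494,0))
    r.append(proj(p,W(v,(v[5],.055,.01)))-uv(34,0))
    return np.concatenate(r)
r=least_squares(F,[.737,.03,1.2,.04,.04,.04]); S=r.x; print(S.round(4),np.degrees(S[2]),r.fun.round(2))
c,s=np.cos(S[2]),np.sin(S[2]); R=np.array([[c,-s],[s,c]])
ts=lambda q:(R.T@(q[:2]-S[:2])).round(4)
print('wedge in stage',ts(np.array([.5996,-.2133])),np.degrees(1.1087-S[2]))
# bottle: cap centre both views
q=tri([(p,320+722/5,150+210/5),(t,200+702/5,140+135/5)]); print('cap',q.round(3),ts(q)); print(proj(p,q)-[320+722/5,150+210/5])
for z in(.08,.09): print(ts(onz(p,320+722/5,150+210/5,z)),ts(onz(t,200+702/5,140+135/5,z)))
print('base',ts(onz(p,320+618/5,150+160/5,0)))
E
```

```text
[0.7376 0.0323 1.2402 0.0365 0.028  0.0433] 71.0576267231511 [-0.6  -0.41  1.02  0.35 -0.35 -0.19  0.65  0.3  -0.17  0.01 -0.35  0.
 -0.16  0.01]
wedge in stage [-0.2771  0.0508] -7.533795976996727
cap [ 0.76  -0.189  0.064] [-0.2022 -0.0932]
[-0.5453443   0.12039349]
[-0.1978 -0.088 ] [-0.2031 -0.0879]
[-0.1951 -0.0843] [-0.2036 -0.0849]
base [-0.2023 -0.0878]
```

{"api": "send_rows", "payload": {
  "series": [
    {"tx": 0.019, "ty": 0, "tz": -0.028, "yaw": 0.026},
    {"tx": 0.0376, "ty": 0, "tz": -0.0556, "yaw": 0.053},
    {"tx": 0.0376, "ty": 0.04, "tz": -0.0556, "yaw": 0.053},
    {"tx": 0.0376, "ty": 0.08, "tz": -0.0556, "yaw": 0.053},
    {"tx": 0.0376, "ty": 0.12, "tz": -0.0556, "yaw": 0.053},
    {"tx": 0.0376, "ty": 0.16, "tz": -0.0556, "yaw": 0.053},
    {"tx": 0.0376, "ty": 0.19, "tz": -0.0556, "yaw": 0.053},
    {"tx": 0.0376, "ty": 0.19, "tz": -0.0556, "yaw": 0.053},
    {"tx": 0.0376, "ty": 0.19, "tz": -0.0556, "yaw": 0.053}
  ]
}}

```text
time: 4.62
ee_pos: [0.6304, -0.1526, 0.1646]
orientation: [[0.895, 0.001, 0.446], [-0.446, 0.0, 0.895], [0.001, -1.0, 0.0]]
ft_force: [0.8, -0.0, 0.9]
finger_gap: 0.087
```

```bash
cat >> h.py <<'E'
def st():
    s=robot.read_state(); R=np.array(s['orientation']); print('t',round(s['time'],2),'tcp',np.round(s['ee_pos'],4),'zang',np.degrees(np.arctan2(R[1,2],R[0,2])).round(2),'tilt',np.degrees(np.arccos(-R[2,1])).round(2),'F',np.round(s['ft_force'],1),'gap',round(s['finger_gap'],4)); return np.array(s['ee_pos']),R
E
python3 - <<'E'
from h import *
p=snap('wrist','w3.png');st();snap('scene','s3.png'); crop('s3.png',220,100,480,300,3,'c7.png')
E
```

```text
t 4.67 tcp [ 0.6315 -0.1534  0.1664] zang 63.49 tilt 0.26 F [-0.4 -0.8  0.7] gap 0.0871
```

View pics/w3.png

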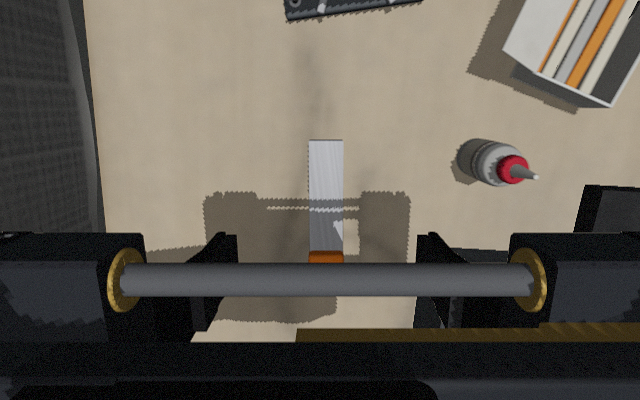

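View pics/c7.png

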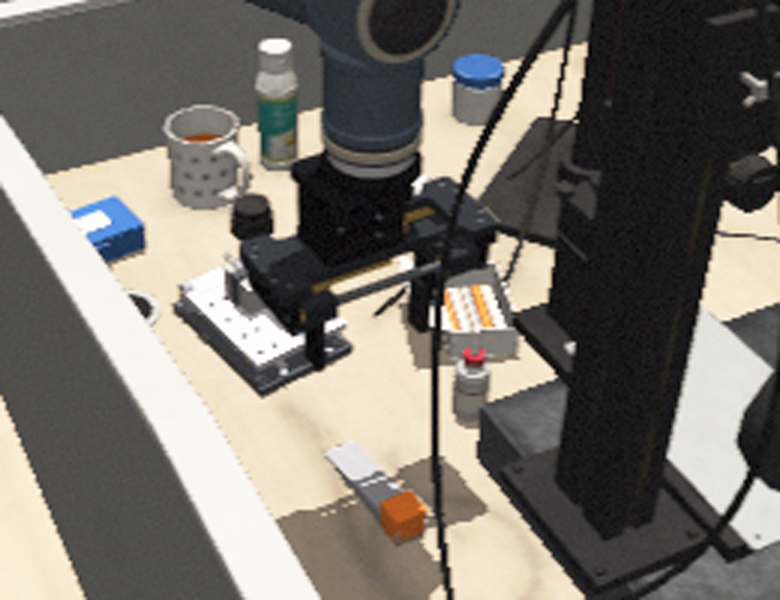

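{"api": "send_rows", "payload": {
  "series": [
    {"tx": 0, "ty": 0.035, "tz": 0, "yaw": 0},
    {"tx": 0, "ty": 0.07, "tz": 0, "yaw": 0},
    {"tx": 0, "ty": 0.1, "tz": 0, "yaw": 0},
    {"tx": 0, "ty": 0.12, "tz": 0, "yaw": 0},
    {"tx": 0, "ty": 0.13, "tz": 0, "yaw": 0},
    {"tx": 0, "ty": 0.13, "tz": 0, "yaw": 0},
    {"tx": 0, "ty": 0.13, "tz": 0, "yaw": 0}
  ]
}}

```text
time: 5.3
ee_pos: [0.6312, -0.154, 0.0357]
orientation: [[0.894, 0.004, 0.447], [-0.447, -0.001, 0.894], [0.004, -1.0, 0.001]]
ft_force: [0.6, -0.3, -0.3]
finger_gap: 0.0869
```

```bash
python3 - <<'E'
from h import *
p=snap('wrist','w4.png');st()
E
```

```text
t 5.35 tcp [ 0.6314 -0.1541  0.0362] zang 63.42 tilt 0.27 F [1.1 0.3 0.2] gap 0.0871
```

View pics/w4.png

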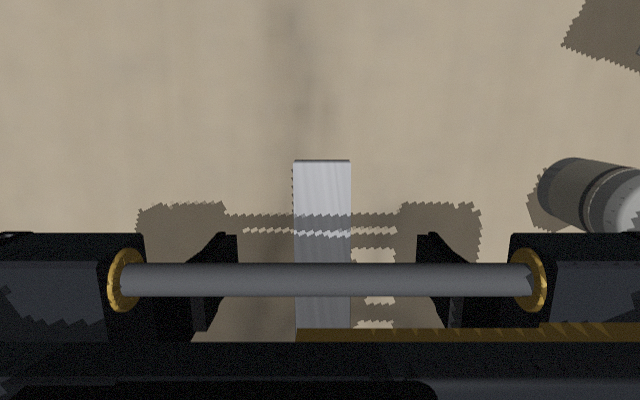

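{"api": "send_rows", "payload": {
  "series": [
    {"tx": 0, "ty": 0.011, "tz": 0, "yaw": 0},
    {"tx": 0, "ty": 0.022, "tz": 0, "yaw": 0},
    {"tx": 0, "ty": 0.022, "tz": 0, "yaw": 0}
  ]
}}

```text
time: 5.6
ee_pos: [0.6305, -0.1537, 0.0117]
orientation: [[0.894, 0.002, 0.447], [-0.447, -0.0, 0.894], [0.002, -1.0, 0.001]]
ft_force: [-0.1, 0.3, 0.1]
finger_gap: 0.0871
```

{"api": "send_rows", "payload": {
  "series": [
    {"tx": 0, "ty": 0, "tz": 0, "yaw": 0},
    {"tx": 0, "ty": 0, "tz": 0, "yaw": 0},
    {"tx": 0, "ty": 0, "tz": 0, "yaw": 0},
    {"tx": 0, "ty": 0, "tz": 0, "yaw": 0},
    {"tx": 0, "ty": 0, "tz": 0, "yaw": 0},
    {"tx": 0, "ty": 0, "tz": 0, "yaw": 0}
  ],
  "hand": 1,
  "squeeze": 12
}}

```text
time: 6.1
ee_pos: [0.6294, -0.1536, 0.0115]
orientation: [[0.894, 0.0, 0.448], [-0.448, -0.0, 0.894], [0.0, -1.0, 0.0]]
ft_force: [1.2, 0.0, 1.4]
finger_gap: 0.0547
```

{"api": "send_rows", "payload": {
  "series": [
    {"tx": 0, "ty": -0.003, "tz": 0, "yaw": 0},
    {"tx": 0, "ty": -0.003, "tz": 0, "yaw": 0},
    {"tx": 0, "ty": -0.003, "tz": 0, "yaw": 0},
    {"tx": 0, "ty": -0.003, "tz": 0, "yaw": 0},
    {"tx": 0, "ty": -0.003, "tz": 0, "yaw": 0},
    {"tx": 0, "ty": -0.003, "tz": 0, "yaw": 0},
    {"tx": 0, "ty": -0.003, "tz": 0, "yaw": 0}
  ]
}}

```text
time: 6.68
ee_pos: [0.629, -0.1533, 0.0143]
orientation: [[0.894, -0.001, 0.448], [-0.448, 0.0, 0.894], [-0.001, -1.0, 0.0]]
ft_force: [-2.0, 0.4, -0.1]
finger_gap: 0.0294
```

{"api": "send_rows", "payload": {
  "series": [
    {"tx": -0.008, "ty": 0, "tz": 0, "yaw": 0},
    {"tx": -0.018, "ty": 0, "tz": 0, "yaw": 0},
    {"tx": -0.03, "ty": 0, "tz": 0, "yaw": 0},
    {"tx": -0.04, "ty": 0, "tz": 0, "yaw": 0},
    {"tx": -0.045, "ty": 0, "tz": 0, "yaw": 0},
    {"tx": -0.045, "ty": 0, "tz": 0, "yaw": 0},
    {"tx": -0.045, "ty": 0, "tz": 0, "yaw": 0}
  ]
}}

```text
time: 7.27
ee_pos: [0.5885, -0.1328, 0.0145]
orientation: [[0.894, -0.001, 0.447], [-0.447, 0.001, 0.894], [-0.001, -1.0, 0.0]]
ft_force: [0.4, 0.5, -0.8]
finger_gap: 0.0295
```

{"api": "send_rows", "payload": {
  "series": [
    {"tx": 0, "ty": 0, "tz": 0, "yaw": 0},
    {"tx": 0, "ty": 0, "tz": 0, "yaw": 0},
    {"tx": 0, "ty": 0, "tz": 0, "yaw": 0},
    {"tx": 0, "ty": -0.03, "tz": 0, "yaw": 0},
    {"tx": 0, "ty": -0.06, "tz": 0, "yaw": 0},
    {"tx": 0, "ty": -0.06, "tz": 0, "yaw": 0},
    {"tx": 0, "ty": -0.06, "tz": 0, "yaw": 0}
  ],
  "hand": -0.26
}}

```text
time: 7.85
ee_pos: [0.5907, -0.134, 0.0764]
orientation: [[0.894, 0.004, 0.448], [-0.448, -0.001, 0.894], [0.004, -1.0, 0.001]]
ft_force: [-0.1, 0.1, -0.1]
finger_gap: 0.0542
```

```bash
python3 - <<'E'
from h import *
p=snap('wrist','w5.png');st()
E
```

```text
t 7.9 tcp [ 0.5895 -0.1334  0.0749] zang 63.42 tilt 0.07 F [ 0.2  0.2 -1. ] gap 0.0542
```

View pics/w5.png

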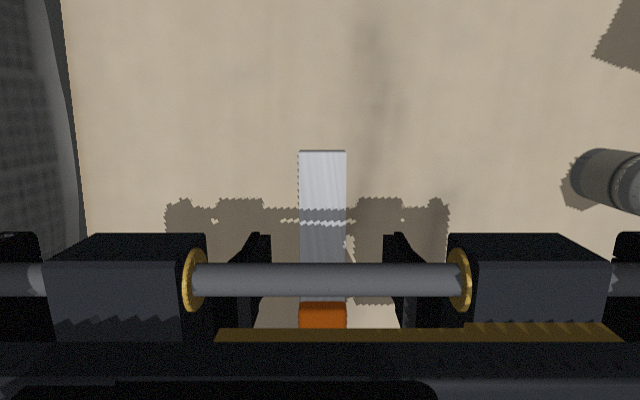

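```bash
python3 - <<'E'
from h import *
p=load('w5.png'); 
def F(v): return np.concatenate([proj(p,W(v,X))-uv for uv,X in [((298.5,151),(.11,.015,.003)),((346.5,151),(.11,-.015,.003)),((298.5,303),(.014,.015,.03)),((347,303),(.014,-.015,.03))]])
r=least_squares(F,[.56,-.19,1.108]); print(r.x.round(4),np.degrees(r.x[2]),r.fun.round(1))
T,R=st()
for g in (0,.006): 
    X=W(r.x,(g,0,0)); d=R.T@(np.array([X[0],X[1],0])-T); print(g,d)
E
```

```text
[ 0.5597 -0.1922  1.1064] 63.39000119653187 [-0.1 -4.1  0.1 -4.2 -0.   4.7  0.   4.6]
t 7.9 tcp [ 0.5895 -0.1334  0.0749] zang 63.42 tilt 0.07 F [ 0.2  0.2 -1. ] gap 0.0542
0 [-0.00042375  0.07490079 -0.06599805]
0.006 [-0.00042058  0.0749046  -0.05999805]
```

```bash
python3 - <<'E'
from h import *
p=load('w5.png'); 
def F(v): return np.concatenate([proj(p,W(v,X))-uv for uv,X in [((298.5,151),(.11,.015,.003)),((346.5,151),(.11,-.015,.003)),((298.5,303),(.014,.015,.019)),((347,303),(.014,-.015,.019))]])
r=least_squares(F,[.56,-.19,1.108]); print(r.x.round(4),np.degrees(r.x[2]),r.fun.round(1))
T,R=st()
for g in (0,.006): 
    X=W(r.x,(g,0,0)); d=R.T@(np.array([X[0],X[1],0])-T); print(g,d)
E
```

```text
[ 0.5583 -0.1948  1.1056] 63.34482924376672 [ 0.   0.5 -0.   0.5  1.2 -0.6 -1.2 -0.6]
t 7.9 tcp [ 0.5895 -0.1334  0.0749] zang 63.42 tilt 0.07 F [ 0.2  0.2 -1. ] gap 0.0542
0 [-0.00052237  0.07489885 -0.0688932 ]
0.006 [-0.00051447  0.07490266 -0.06289321]
```

{"api": "send_rows", "payload": {
  "series": [
    {"tx": 0, "ty": 0, "tz": -0.03, "yaw": 0},
    {"tx": 0, "ty": 0, "tz": -0.06, "yaw": 0},
    {"tx": 0, "ty": 0, "tz": -0.065, "yaw": 0},
    {"tx": 0, "ty": 0.02, "tz": -0.065, "yaw": 0},
    {"tx": 0, "ty": 0.04, "tz": -0.065, "yaw": 0},
    {"tx": 0, "ty": 0.057, "tz": -0.065, "yaw": 0},
    {"tx": 0, "ty": 0.057, "tz": -0.065, "yaw": 0},
    {"tx": 0, "ty": 0.057, "tz": -0.065, "yaw": 0}
  ]
}}

```text
time: 8.57
ee_pos: [0.5588, -0.1911, 0.016]
orientation: [[0.894, -0.004, 0.448], [-0.448, 0.001, 0.894], [-0.004, -1.0, -0.001]]
ft_force: [0.5, -1.3, 0.8]
finger_gap: 0.0546
```

{"api": "send_rows", "payload": {
  "series": [
    {"tx": 0, "ty": 0, "tz": 0, "yaw": 0},
    {"tx": 0, "ty": 0, "tz": 0, "yaw": 0},
    {"tx": 0, "ty": 0, "tz": 0, "yaw": 0},
    {"tx": 0, "ty": 0, "tz": 0, "yaw": 0},
    {"tx": 0, "ty": 0, "tz": 0, "yaw": 0},
    {"tx": 0, "ty": 0, "tz": 0, "yaw": 0},
    {"tx": 0, "ty": 0, "tz": 0, "yaw": 0}
  ],
  "hand": 1,
  "squeeze": 45
}}

```text
time: 9.15
ee_pos: [0.5602, -0.1914, 0.0181]
orientation: [[0.894, 0.001, 0.447], [-0.447, 0.0, 0.894], [0.0, -1.0, 0.001]]
ft_force: [-1.1, -0.4, 5.0]
finger_gap: 0.0302
```

```bash
python3 - <<'E'
from h import *
p=snap('wrist','w6.png');st()
E
```

```text
t 9.2 tcp [ 0.5602 -0.1914  0.0181] zang 63.42 tilt 0.04 F [-1.2  0.9  6.7] gap 0.0292
```

View pics/w6.png

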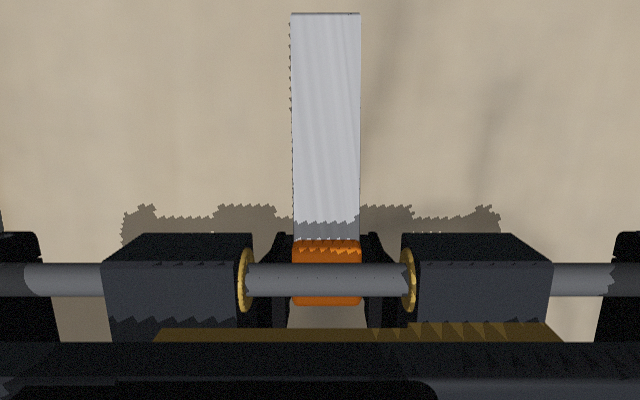

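{"api": "send_rows", "payload": {
  "series": [
    {"tx": 0, "ty": -0.02, "tz": 0, "yaw": 0},
    {"tx": 0, "ty": -0.05, "tz": 0, "yaw": 0},
    {"tx": 0, "ty": -0.085, "tz": 0, "yaw": 0},
    {"tx": 0, "ty": -0.12, "tz": 0, "yaw": 0},
    {"tx": 0, "ty": -0.16, "tz": 0, "yaw": 0},
    {"tx": 0.02, "ty": -0.2, "tz": 0.02, "yaw": -0.03},
    {"tx": 0.045, "ty": -0.2, "tz": 0.045, "yaw": -0.06},
    {"tx": 0.07, "ty": -0.2, "tz": 0.07, "yaw": -0.1},
    {"tx": 0.084, "ty": -0.2, "tz": 0.091, "yaw": -0.133},
    {"tx": 0.084, "ty": -0.2, "tz": 0.091, "yaw": -0.133},
    {"tx": 0.084, "ty": -0.2, "tz": 0.091, "yaw": -0.133},
    {"tx": 0.084, "ty": -0.2, "tz": 0.091, "yaw": -0.133}
  ]
}}

```text
time: 10.2
ee_pos: [0.6746, -0.1483, 0.2163]
orientation: [[0.945, -0.003, 0.326], [-0.326, -0.001, 0.945], [-0.002, -1.0, -0.001]]
ft_force: [-0.7, -0.7, -1.7]
finger_gap: 0.0297
```

```bash
python3 - <<'E'
from h import *
p=snap('wrist','w7.png');st()
E
```

```text
t 10.25 tcp [ 0.6744 -0.1489  0.2167] zang 70.92 tilt 0.13 F [-0.8 -0.1 -2.4] gap 0.0293
```

View pics/w7.png

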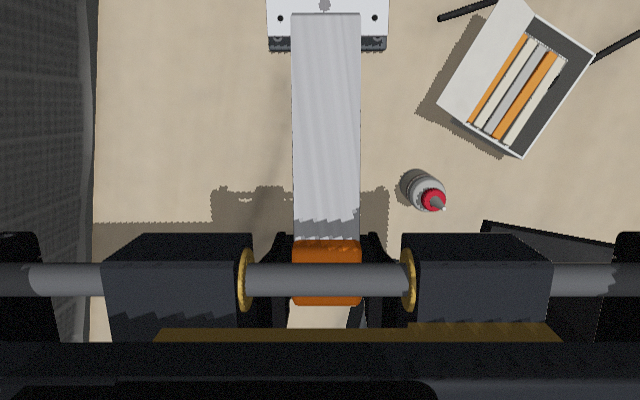

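```bash
python3 - <<'E'
from h import *
crop('w7.png',250,0,410,60,5,'c8.png')
E
```

```text
(no output)
```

View pics/c8.png

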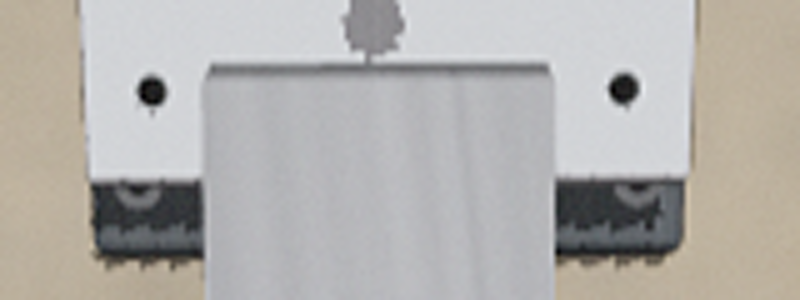

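```bash
python3 - <<'E'
from h import *
p=load('w7.png'); T,R=st()
uv=lambda a,b: np.array([250+(a+.5)/5-.5,(b+.5)/5-.5])
obs=[(90,182,(-.064,.052,.0335)),(688,178,(-.064,-.052,.0335)),(97,252,(-.072,.055,.004)),(683,250,(-.072,-.055,.004)),(97,230,(-.072,.055,.01)),(683,228,(-.072,-.055,.01))]
def F(v): return np.concatenate([proj(p,W(v,X))-uv(a,b) for a,b,X in obs]+[proj(p,W(v,(v[3],.052,.034)))-uv(80,0),proj(p,W(v,(v[4],-.052,.034)))-uv(693,0)])
r=least_squares(F,[.7376,.0323,1.24,-.03,-.03]); S=r.x; print('stage',S.round(4),np.degrees(S[2]),r.fun.round(1))
zt=T[2]-.018+.003
a=onz(p,*uv(207,68),zt);b=onz(p,*uv(553,68),zt)
print('tip corners tool',R.T@(a-T),R.T@(b-T),np.linalg.norm(a-b))
a2=onz(p,292.5,237,zt+.016);b2=onz(p,360.5,237,zt+.016);print('ramp top',R.T@(a2-T),R.T@(b2-T))
E
```

```text
t 10.25 tcp [ 0.6744 -0.1489  0.2167] zang 70.92 tilt 0.13 F [-0.8 -0.1 -2.4] gap 0.0293
stage [ 0.7377  0.0331  1.2427 -0.0374 -0.038 ] 71.20399228224629 [-0.8 -1.8  0.8 -1.7  0.2 -0.6 -0.5 -0.9 -0.9  2.8  0.5  2.5 -0.4  0.
  1.1  0. ]
tip corners tool [-0.01442968  0.01489193  0.10678386] [0.01459708 0.01483815 0.10676467] 0.02902681779815946
ramp top [-0.01458942 -0.00098931  0.012946  ] [ 0.01555834 -0.00104524  0.01298195]
```

{"api": "send_rows", "payload": {
  "series": [
    {"tx": -0.012, "ty": 0, "tz": 0.01, "yaw": 0.08},
    {"tx": -0.0247, "ty": 0, "tz": 0.0192, "yaw": 0.16},
    {"tx": -0.0247, "ty": 0, "tz": 0.0192, "yaw": 0.2395},
    {"tx": -0.0247, "ty": 0.04, "tz": 0.0192, "yaw": 0.2395},
    {"tx": -0.0247, "ty": 0.08, "tz": 0.0192, "yaw": 0.2395},
    {"tx": -0.0247, "ty": 0.12, "tz": 0.0192, "yaw": 0.2395},
    {"tx": -0.0247, "ty": 0.145, "tz": 0.0192, "yaw": 0.2395},
    {"tx": -0.0247, "ty": 0.157, "tz": 0.0192, "yaw": 0.2395},
    {"tx": -0.0247, "ty": 0.157, "tz": 0.0192, "yaw": 0.2395},
    {"tx": -0.0247, "ty": 0.157, "tz": 0.0192, "yaw": 0.2395}
  ]
}}

```text
time: 11.08
ee_pos: [0.6589, -0.1225, 0.0614]
orientation: [[0.841, 0.001, 0.541], [-0.541, -0.001, 0.841], [0.001, -1.0, 0.0]]
ft_force: [0.7, -0.2, -1.6]
finger_gap: 0.0296
```

```bash
cat >> h.py <<'E'
S=np.array([.7377,.0331,1.2427]); L=.1065
def tip(T,R,L=.1065):
    d=R[:2,2]/np.linalg.norm(R[:2,2]); P=T[:2]+L*d-S[:2]; c,s=np.cos(S[2]),np.sin(S[2])
    th=np.degrees(S[2])-np.degrees(np.arctan2(d[1],d[0]))
    print('tip stage x,y',np.round([c*P[0]+s*P[1],-s*P[0]+c*P[1]],4),'theta',th.round(2),'under z',(T[2]-.018).round(4))
def go(T,R,way):
    """way: (tipx,tipy,theta deg,under z) -> rows"""
    c,s=np.cos(S[2]),np.sin(S[2]); a0=np.arctan2(R[1,2],R[0,2])
    Rl=np.array([[np.sin(a0),0,np.cos(a0)],[-np.cos(a0),0,np.sin(a0)],[0,-1,0]])
    for x,y,th,z in way:
        tx,ty=S[0]+c*x-s*y,S[1]+s*x+c*y; a=S[2]-np.radians(th)
        G=np.array([tx-L*np.cos(a),ty-L*np.sin(a),z+.018]); d=Rl.T@(G-T); print('tx %.4f ty %.4f tz %.4f yaw %.4f'%(*d,a0-a))
E
python3 - <<'E'
from h import *
p=snap('wrist','w8.png');snap('scene','s8.png'); T,R=st(); tip(T,R)
crop('s8.png',250,130,410,250,5,'c9.png')
go(T,R,[(-.07,0,14,.0135),(-.06,-.0005,14,.013)])
E
```

```text
t 11.18 tcp [ 0.6603 -0.1225  0.0631] zang 57.27 tilt 0.26 F [-0.2  0.7 -1.4] gap 0.0295
tip stage x,y [-0.0689 -0.0025] theta 13.93 under z 0.0451
tx -0.0023 ty 0.0316 tz -0.0017 yaw 0.0012
tx -0.0042 ty 0.0321 tz 0.0082 yaw 0.0012
```

View pics/w8.png

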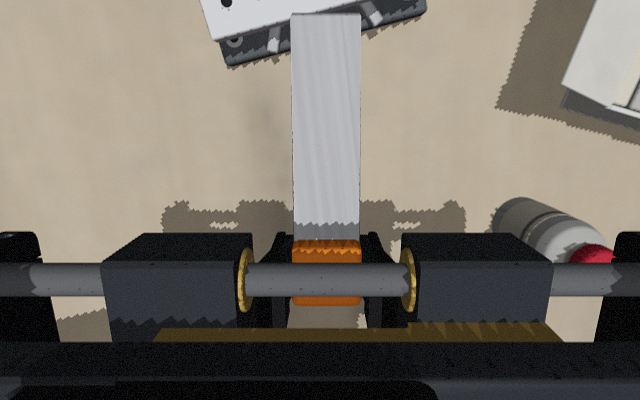

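View pics/c9.png

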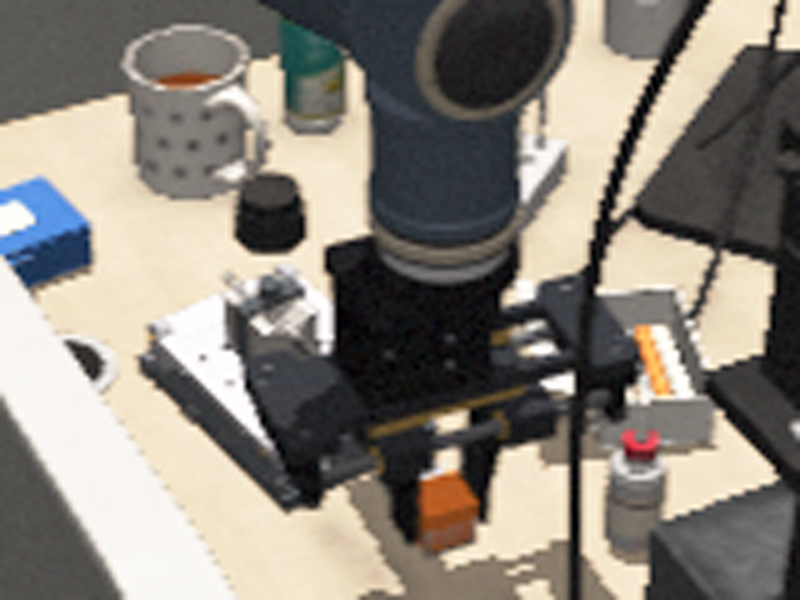

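```bash
python3 - <<'E'
from h import *
p=load('s8.png'); T=np.array([.6595,-.1225,.0622]); a=np.radians(57.2)
X=np.array([np.sin(a),-np.cos(a),0]);Z=np.array([np.cos(a),np.sin(a),0])
im=cv2.resize(p['img'][130:250,250:410],None,fx=5,fy=5,interpolation=cv2.INTER_CUBIC)
def dr(P,c,Q=None):
    f=lambda P:tuple(int(v) for v in ((proj(p,P)-[250,130]+.5)*5-.5))
    if Q is None: cv2.circle(im,f(P),4,c,-1)
    else: cv2.line(im,f(P),f(Q),c,1)
for dz,c in((0,(0,255,0)),(-.032,(255,0,255))):
    B=T+[0,0,.059+dz]
    C=[B+sx*.095*X+sz*.0375*Z for sx,sz in((1,1),(1,-1),(-1,-1),(-1,1))]
    for i in range(4): dr(C[i],c,C[(i+1)%4])
cs,s=np.cos(S[2]),np.sin(S[2]); b=S[:2]+[cs*-.2+s*.087, s*-.2-cs*.087]
for z in(0,.08,.096): dr(np.array([*b,z]),(0,0,255))
cv2.imwrite('pics/o1.png',im)
crop('w8.png',190,0,450,90,3,'c10.png')
E
```

```text
(no output)
```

View pics/o1.png

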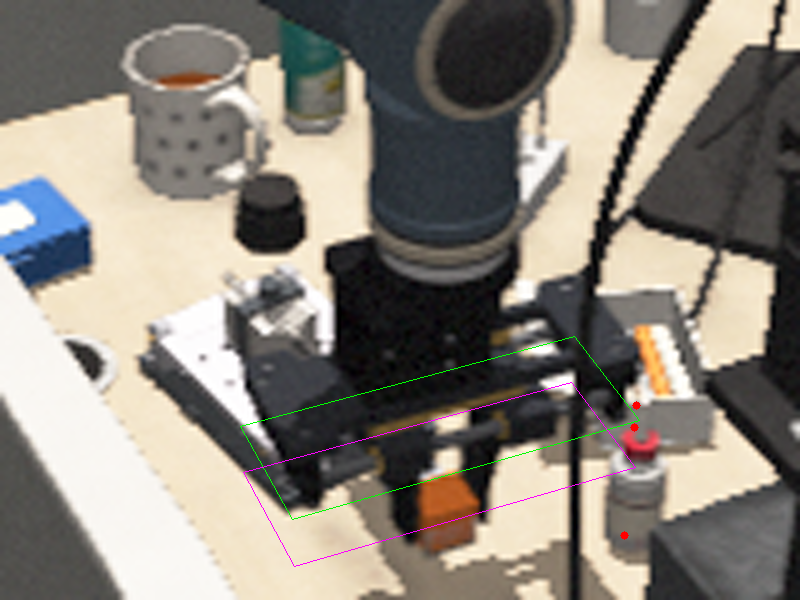

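View pics/c10.png

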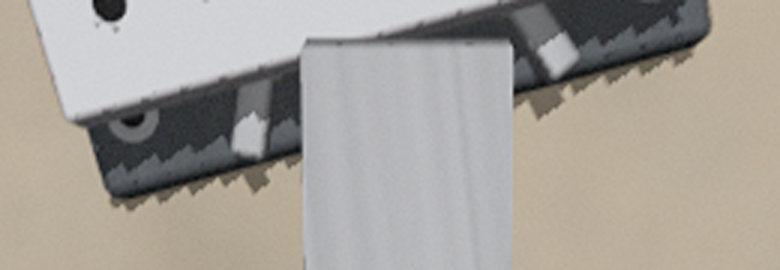

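```bash
python3 - <<'E'
from h import *
p=load('w8.png'); T,R=st()
M=p['camera_from_world']; 
for nm,u,v,z in [('L',272.3,51,.013),('R',377.3,22.7,.013),('baseL',190+112/3,197/3,.004),('baseR',190+707/3,45/3,.007),('plateL',190+72/3,122/3,.0335),('plateR',0,0,0)]:
    q=onz(p,u,v,z)-[*S[:2],0]; c,s=np.cos(S[2]),np.sin(S[2]); print(nm,np.round([c*q[0]+s*q[1],-s*q[0]+c*q[1]],4))
q=onz(p,325.7,13.5,T[2]-.018+.003); print('tip tool',R.T@(q-T))
E
```

```text
t 11.18 tcp [ 0.6603 -0.1225  0.0631] zang 57.27 tilt 0.26 F [-0.2  0.7 -1.4] gap 0.0295
L [-0.0728  0.0278]
R [-0.0728 -0.0278]
baseL [-0.0725  0.0547]
baseR [-0.0743 -0.0541]
plateL [-0.0654  0.0506]
plateR [-0.011   0.1631]
tip tool [-0.00076644  0.01517674  0.10511419]
```

{"api": "send_rows", "payload": {
  "series": [
    {"tx": -0.002, "ty": 0.01, "tz": -0.002, "yaw": 0},
    {"tx": -0.002, "ty": 0.022, "tz": -0.002, "yaw": 0},
    {"tx": -0.002, "ty": 0.031, "tz": -0.002, "yaw": 0},
    {"tx": -0.002, "ty": 0.031, "tz": -0.002, "yaw": 0},
    {"tx": -0.002, "ty": 0.031, "tz": -0.002, "yaw": 0},
    {"tx": -0.003, "ty": 0.031, "tz": 0.003, "yaw": 0},
    {"tx": -0.004, "ty": 0.031, "tz": 0.008, "yaw": 0},
    {"tx": -0.004, "ty": 0.031, "tz": 0.008, "yaw": 0},
    {"tx": -0.004, "ty": 0.031, "tz": 0.008, "yaw": 0}
  ]
}}

```text
time: 11.93
ee_pos: [0.66, -0.1114, 0.0296]
orientation: [[0.843, 0.0, 0.539], [-0.539, 0.001, 0.843], [-0.0, -1.0, 0.001]]
ft_force: [-0.0, 0.7, -1.8]
finger_gap: 0.03
```

```bash
python3 - <<'E'
from h import *
p=snap('wrist','w9.png');snap('scene','s9.png'); T,R=st(); tip(T,R)
crop('w9.png',200,0,440,90,3,'c11.png'); crop('s9.png',270,170,400,250,5,'c12.png')
go(T,R,[(-.052,-.001,12,.0125),(-.045,-.001,8,.012),(-.038,-.0005,4,.0115),(-.03,0,0,.0105)])
E
```

```text
t 12.03 tcp [ 0.6596 -0.1125  0.0296] zang 57.34 tilt 0.01 F [-0.1 -0.6 -2.8] gap 0.0291
tip stage x,y [-0.0596  0.0015] theta 13.87 under z 0.0116
tx 0.0041 ty -0.0009 tz 0.0080 yaw -0.0326
tx 0.0098 ty -0.0004 tz 0.0153 yaw -0.1024
tx 0.0150 ty 0.0001 tz 0.0230 yaw -0.1722
tx 0.0199 ty 0.0011 tz 0.0322 yaw -0.2420
```

View pics/c11.png

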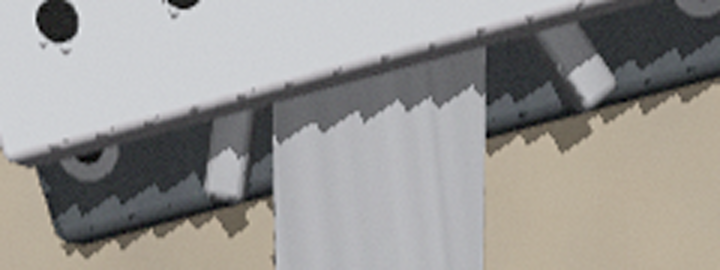

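View pics/c12.png

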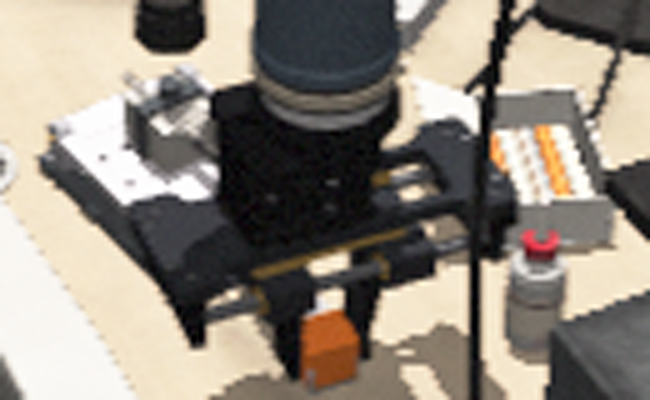

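{"api": "send_rows", "payload": {
  "series": [
    {"tx": 0.004, "ty": -0.001, "tz": 0.008, "yaw": -0.033},
    {"tx": 0.007, "ty": -0.001, "tz": 0.0115, "yaw": -0.067},
    {"tx": 0.01, "ty": 0, "tz": 0.0155, "yaw": -0.102},
    {"tx": 0.0125, "ty": 0, "tz": 0.019, "yaw": -0.137},
    {"tx": 0.015, "ty": 0, "tz": 0.023, "yaw": -0.172},
    {"tx": 0.0175, "ty": 0.0005, "tz": 0.0275, "yaw": -0.207},
    {"tx": 0.02, "ty": 0.001, "tz": 0.032, "yaw": -0.242},
    {"tx": 0.02, "ty": 0.001, "tz": 0.032, "yaw": -0.242},
    {"tx": 0.02, "ty": 0.001, "tz": 0.032, "yaw": -0.242}
  ]
}}

```text
time: 12.78
ee_pos: [0.6939, -0.0962, 0.0284]
orientation: [[0.947, -0.0, 0.322], [-0.322, 0.0, 0.947], [-0.0, -1.0, 0.0]]
ft_force: [0.1, -0.8, -2.6]
finger_gap: 0.0298
```

```bash
python3 - <<'E'
from h import *
p=snap('wrist','w10.png');snap('scene','s10.png'); T,R=st(); tip(T,R)
crop('s10.png',270,170,400,250,5,'c13.png')
go(T,R,[(-.03,0,0,.0095),(-.02,0,0,.0095),(-.012,0,0,.0095)])
E
```

```text
t 12.88 tcp [ 0.6934 -0.0967  0.0284] zang 71.16 tilt 0.03 F [-0.2 -0.9 -1.4] gap 0.0296
tip stage x,y [-0.0307 -0.    ] theta 0.04 under z 0.0104
tx 0.0001 ty 0.0009 tz 0.0007 yaw -0.0008
tx 0.0001 ty 0.0009 tz 0.0107 yaw -0.0008
tx 0.0000 ty 0.0009 tz 0.0187 yaw -0.0008
```

View pics/w10.png

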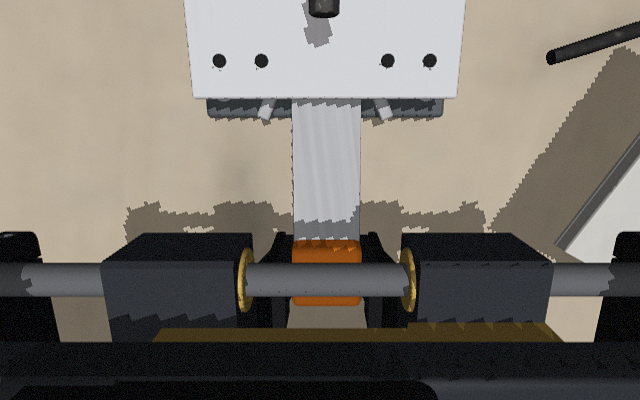

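View pics/c13.png

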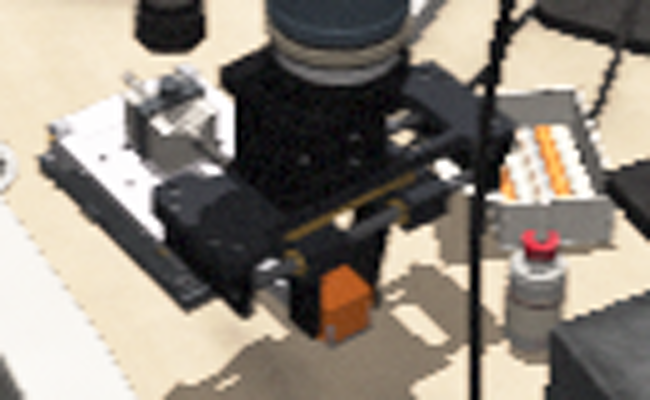

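{"api": "send_rows", "payload": {
  "series": [
    {"tx": 0, "ty": 0.001, "tz": 0.001, "yaw": 0},
    {"tx": 0, "ty": 0.001, "tz": 0.006, "yaw": 0},
    {"tx": 0, "ty": 0.001, "tz": 0.012, "yaw": 0},
    {"tx": 0, "ty": 0.001, "tz": 0.018, "yaw": 0},
    {"tx": 0, "ty": 0.001, "tz": 0.018, "yaw": 0},
    {"tx": 0, "ty": 0.001, "tz": 0.018, "yaw": 0}
  ]
}}

```text
time: 13.38
ee_pos: [0.7006, -0.0771, 0.0279]
orientation: [[0.947, 0.002, 0.321], [-0.321, 0.002, 0.947], [0.001, -1.0, 0.002]]
ft_force: [1.0, 1.2, 1.8]
finger_gap: 0.0297
```

```bash
python3 - <<'E'
from h import *
p=snap('wrist','w11.png'); T,R=st(); tip(T,R)
E
```

```text
t 13.43 tcp [ 0.7005 -0.0774  0.0278] zang 71.26 tilt 0.14 F [1.  1.5 1.1] gap 0.0296
tip stage x,y [-0.0101 -0.0003] theta -0.06 under z 0.0098
```

{"api": "send_rows", "payload": {
  "series": [
    {"tx": 0, "ty": 0, "tz": 0.003, "yaw": 0},
    {"tx": 0, "ty": 0, "tz": 0.006, "yaw": 0},
    {"tx": 0, "ty": 0, "tz": 0.008, "yaw": 0},
    {"tx": 0, "ty": 0, "tz": 0.01, "yaw": 0},
    {"tx": 0, "ty": 0, "tz": 0.01, "yaw": 0},
    {"tx": 0, "ty": 0, "tz": 0.01, "yaw": 0}
  ]
}}

```text
time: 13.93
ee_pos: [0.7017, -0.0745, 0.0281]
orientation: [[0.946, -0.001, 0.325], [-0.325, -0.005, 0.946], [0.0, -1.0, -0.005]]
ft_force: [-3.2, -7.0, 4.9]
finger_gap: 0.0297
```

```bash
python3 - <<'E'
from h import *
p=snap('wrist','w12.png'); T,R=st(); tip(T,R)
E
```

```text
t 13.98 tcp [ 0.7017 -0.0746  0.0281] zang 71.04 tilt 0.29 F [-3.5 -6.7  5. ] gap 0.0296
tip stage x,y [-0.007  -0.0009] theta 0.17 under z 0.0101
```

View pics/w12.png

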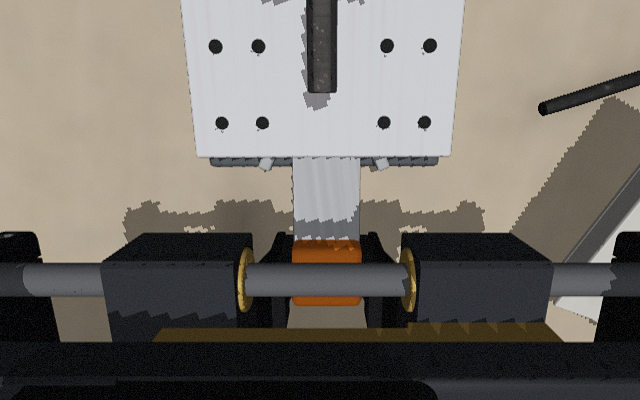

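{"api": "send_rows", "payload": {
  "series": [
    {"tx": 0, "ty": 0, "tz": 0.002, "yaw": 0},
    {"tx": 0, "ty": 0, "tz": 0.004, "yaw": 0},
    {"tx": 0, "ty": 0, "tz": 0.006, "yaw": 0},
    {"tx": 0, "ty": 0, "tz": 0.006, "yaw": 0},
    {"tx": 0, "ty": 0, "tz": 0.006, "yaw": 0}
  ]
}}

```text
time: 14.4
ee_pos: [0.7029, -0.0718, 0.0282]
orientation: [[0.945, -0.002, 0.327], [-0.327, -0.008, 0.945], [0.001, -1.0, -0.008]]
ft_force: [-4.5, -11.4, 5.9]
finger_gap: 0.0295
```

```bash
python3 - <<'E'
from h import *
T,R=st(); tip(T,R)
E
```

```text
t 14.4 tcp [ 0.7029 -0.0718  0.0282] zang 70.93 tilt 0.48 F [ -4.5 -11.4   5.9] gap 0.0295
tip stage x,y [-0.004  -0.0014] theta 0.27 under z 0.0102
```

{"api": "send_rows", "payload": {
  "series": [
    {"tx": 0, "ty": 0, "tz": 0.002, "yaw": 0},
    {"tx": 0, "ty": 0, "tz": 0.004, "yaw": 0},
    {"tx": 0, "ty": 0, "tz": 0.006, "yaw": 0},
    {"tx": 0, "ty": 0, "tz": 0.006, "yaw": 0},
    {"tx": 0, "ty": 0, "tz": 0.006, "yaw": 0}
  ]
}}

```text
time: 14.82
ee_pos: [0.7051, -0.0661, 0.0282]
orientation: [[0.945, -0.002, 0.327], [-0.327, -0.008, 0.945], [0.001, -1.0, -0.008]]
ft_force: [-4.2, -10.4, 5.2]
finger_gap: 0.0297
```

```bash
python3 - <<'E'
from h import *
p=snap('wrist','w13.png');T,R=st(); tip(T,R)
E
```

```text
t 14.87 tcp [ 0.7051 -0.0661  0.0282] zang 70.92 tilt 0.47 F [ -3.7 -11.2   3.9] gap 0.0296
tip stage x,y [ 0.0021 -0.0016] theta 0.28 under z 0.0102
```

View pics/w13.png

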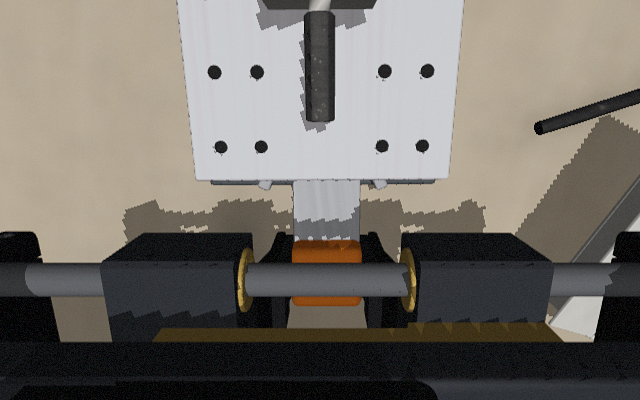

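{"api": "send_rows", "payload": {
  "series": [
    {"tx": 0, "ty": 0, "tz": 0.002, "yaw": 0},
    {"tx": 0, "ty": 0, "tz": 0.004, "yaw": 0},
    {"tx": 0, "ty": 0, "tz": 0.006, "yaw": 0},
    {"tx": 0, "ty": 0, "tz": 0.006, "yaw": 0},
    {"tx": 0, "ty": 0, "tz": 0.006, "yaw": 0}
  ]
}}

```text
time: 15.28
ee_pos: [0.7072, -0.0603, 0.0282]
orientation: [[0.945, -0.001, 0.327], [-0.327, -0.008, 0.945], [0.001, -1.0, -0.008]]
ft_force: [-2.5, -10.7, 5.0]
finger_gap: 0.0296
```

```bash
python3 - <<'E'
from h import *
p=snap('wrist','w14.png');T,R=st(); tip(T,R); snap('scene','s14.png')
crop('w11.png',180,70,460,190,2.8,'a11.png') if 0 else None
for f,y0,y1 in(('w11.png',100,160),('w12.png',120,180),('w13.png',150,200),('w14.png',160,210)):
    im=cv2.imread('pics/'+f); g=cv2.cvtColor(im,cv2.COLOR_BGR2GRAY).astype(float)
    # plate front corner by white mask
    m=(im.min(2)>185)&(np.ptp(im.astype(int),axis=2)<22); m[:, :150]=0; m[:,500:]=0
    for r in range(y0,y1,4):
        c=np.where(m[r])[0]; print(f,r,c.min() if len(c) else None,c.max() if len(c) else None,len(c))
E
```

```text
t 15.33 tcp [ 0.7072 -0.0604  0.0282] zang 70.91 tilt 0.47 F [ -3.3 -10.3   4.3] gap 0.0296
tip stage x,y [ 0.0082 -0.0018] theta 0.29 under z 0.0102
w11.png 100 193 455 252
w11.png 104 193 455 263
w11.png 108 194 454 243
w11.png 112 194 454 209
w11.png 116 194 454 205
w11.png 120 194 453 215
w11.png 124 195 453 254
w11.png 128 195 453 259
w11.png 132 196 452 257
w11.png 136 196 451 256
w11.png 140 196 451 256
w11.png 144 197 451 255
w11.png 148 198 450 244
w11.png 152 293 293 1
w11.png 156 293 293 1
w12.png 120 193 452 209
w12.png 124 194 452 204
w12.png 128 194 451 224
w12.png 132 195 451 254
w12.png 136 195 451 257
w12.png 140 196 451 256
w12.png 144 196 450 255
w12.png 148 196 450 255
w12.png 152 196 450 255
w12.png 156 198 225 4
w12.png 160 293 293 1
w12.png 164 293 293 1
w12.png 168 None None 0
w12.png 172 None None 0
w12.png 176 None None 0
w13.png 150 194 449 212
w13.png 154 194 449 248
w13.png 158 194 449 256
w13.png 162 195 449 255
w13.png 166 195 448 254
w13.png 170 195 447 253
w13.png 174 196 447 252
w13.png 178 196 423 200
w13.png 182 294 294 1
w13.png 186 None None 0
w13.png 190 None None 0
w13.png 194 294 294 1
w13.png 198 294 294 1
w14.png 160 193 449 202
w14.png 164 194 449 203
w14.png 168 193 448 231
w14.png 172 194 448 255
w14.png 176 195 448 254
w14.png 180 195 447 253
w14.png 184 196 447 252
w14.png 188 196 447 252
w14.png 192 196 446 251
w14.png 196 294 294 1
w14.png 200 294 294 1
w14.png 204 294 294 1
w14.png 208 294 294 1
```

View pics/w14.png

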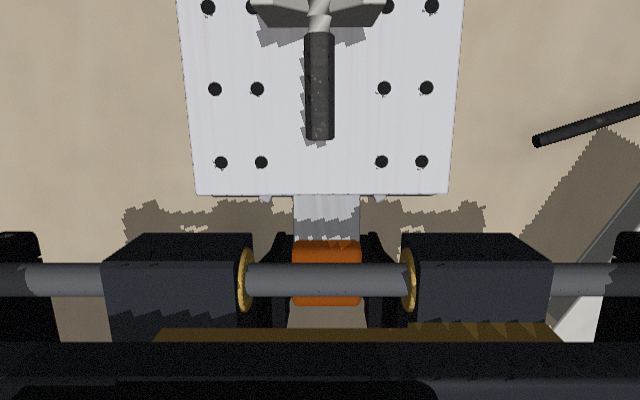

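```bash
python3 - <<'E'
from h import *
from scipy.optimize import brentq
def edge(row,lo,hi,ch):  # subpixel edge by half-level
    s=ch[row,lo:hi]; a,b=s[:4].mean(),s[-4:].mean(); t=(a+b)/2; i=np.where((s[:-1]-t)*(s[1:]-t)<=0)[0][0]
    return lo+i+(t-s[i])/(s[i+1]-s[i])
for f,r0 in(('w10.png',97),('w11.png',149),('w12.png',157),('w13.png',180),('w14.png',194)):
    p=load(f); g=cv2.GaussianBlur(p['img'],(1,5),0)[:,:,0].astype(float)
    rows=np.arange(r0-26,r0-4); l=np.array([edge(r,180,212,g) for r in rows]); rr=np.array([edge(r,435,472,g) for r in rows])
    pl=np.polyfit(rows,l,1); pr=np.polyfit(rows,rr,1)
    fr=np.mean([edge2 for edge2 in [ (lambda s:(r0-8+np.argmax(np.abs(np.diff(s)))+.5))(g[r0-8:r0+8,c]) for c in list(range(215,255))+list(range(395,435))]])
    u1,u2=np.polyval(pl,fr),np.polyval(pr,fr)
    h=lambda z:np.linalg.norm(onz(p,u1,fr,z)-onz(p,u2,fr,z))-.104
    z=brentq(h,.0,.08); a=onz(p,u1,fr,z);b=onz(p,u2,fr,z); q=(a+b)/2-[*S[:2],0]; c,s=np.cos(S[2]),np.sin(S[2])
    print(f,fr.round(2),u1.round(2),u2.round(2),'z',round(z,4),'stage',np.round([c*q[0]+s*q[1],-s*q[0]+c*q[1]],4))
E
python3 -c "
from h import *
crop('s14.png',260,170,400,260,5,'c15.png')"
```

```text
w10.png 97.69 192.93 455.49 z 0.0316 stage [-0.0648  0.0002]
w11.png 149.48 196.8 450.86 z 0.0317 stage [-0.065   0.0002]
w12.png 156.18 196.52 449.54 z 0.0317 stage [-0.0649  0.0002]
w13.png 179.0 195.68 447.63 z 0.0335 stage [-0.065   0.0002]
w14.png 193.98 195.81 446.81 z 0.0346 stage [-0.065   0.0002]
```

View pics/c15.png

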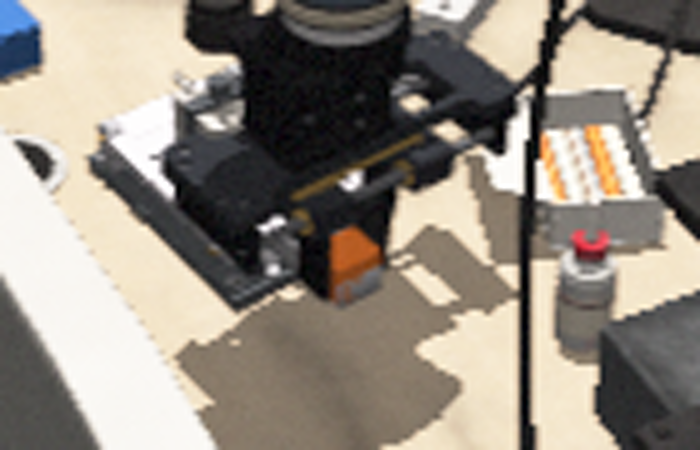

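{"api": "send_rows", "payload": {
  "series": [
    {"tx": 0, "ty": 0, "tz": 0, "yaw": 0},
    {"tx": 0, "ty": 0, "tz": 0, "yaw": 0},
    {"tx": 0, "ty": 0, "tz": 0, "yaw": 0},
    {"tx": 0, "ty": 0, "tz": 0, "yaw": 0},
    {"tx": 0, "ty": 0, "tz": 0, "yaw": 0},
    {"tx": 0, "ty": 0, "tz": 0, "yaw": 0}
  ]
}}

```text
time: 15.88
ee_pos: [0.7072, -0.0604, 0.0282]
orientation: [[0.945, -0.001, 0.327], [-0.327, -0.008, 0.945], [0.001, -1.0, -0.008]]
ft_force: [-2.3, -9.6, 4.5]
finger_gap: 0.0298
```

```bash
python3 - <<'E'
from h import *
T,R=st(); tip(T,R); print(robot.finish_job())
E
```

```text
t 15.88 tcp [ 0.7072 -0.0604  0.0282] zang 70.92 tilt 0.46 F [-2.3 -9.6  4.5] gap 0.0298
tip stage x,y [ 0.0082 -0.0018] theta 0.28 under z 0.0102
the job is handed in; nothing more can be done
None
```

The wedge is in the channel and lifting the plate to about level. It is still held by the orange butt, and I handed the job in at 15.9 s. No verdict came back.

**What I did**
- **Extra grip:** with the hand over the butt, the gripper body would have hit the slab. I first gripped the wedge by its steel ramp and dragged it about 45 mm clear. Only then did I grip it by the butt, at 45 N.
- **Insertion:** I entered the channel turned about 14° to keep clear of the oil bottle. I straightened the wedge before its thin end was far in, and pushed it in under the bar in small steps.

**Last checks**
- **Plate lift:** from the wrist camera, the plate's front edge rose about 2.9 mm (0.0317 to 0.0346 m). That is about 2.5 mm at the bar. The wedge's travel past first contact, about 14 to 15 mm at 1 in 6, agrees.
- **Wedge position:** the thin end was at x = +8.2 mm and y = -1.8 mm in the stage frame, turned about 0.3° from the channel. The tool was tilted about 0.5°, so the wedge lies flat.
- **Holding:** the arm stayed still over the last half second while pushing at about 10 N. The grip had not slipped, with an opening of 29.8 mm.
- **Bystanders:** the bottle was upright and looked unmoved in the last scene view, and the hand was never close to the key holder or pen. I did not measure any of the three at the end.
- **Not measured directly:** I had no direct reading of the wedge-to-plate, wedge-to-base or hand-to-plate forces. The wrist force showed the base taking up the wedge's weight. Nothing pointed to the hand touching the plate.

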